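Clip a drive module onto the control panel's rail

ROBOT

A 7-joint arm with a two-finger parallel gripper is mounted at the origin on the work surface. World frame = base frame: x ahead of the robot, y to its left, z up, the work surface at z = 0. Lengths are in mm, angles in rad, forces in N, time in s.
With the tool pointing down it reaches from about 400 to 900 mm from the base axis. Payload 5.5 kg.
Tool frame: the origin (TCP) lies on the centre line of the jaws, within the pads' length; the fingertips stand r.nose_length ahead of it and the grasp point (between the pads) lies 6 mm ahead of it (r.nose_length is the distance from the TCP to the fingertips, in mm); x points along the fingers, z is the direction in which the jaws open and shut, and the axes are right-handed (so a half turn about x gives the same grasp; the last joint's range is limited). The gripper opens to 92 mm and grips with 3 to 60 N. Pads are 19 mm wide; open, the fingers measure 130 mm over their backs; the gripper's body (75 mm by 190 mm) begins 47 mm behind the grasp point.
Start: joints at [1.423, 0.501, -0.427, 1.55, 0.221, 1.138, -0.21], TCP at [259.604, -595.907, 251.729] pointing down, gripper open.
Joint ranges: [-2.88, 2.88], [-0.31, 2.03], [-1.54, 1.56], [0.2, 2.42], [-1.41, 4.55], [0.19, 2.02], [-2.57, 2.57]. Speed limits (rad/s): [2.57, 2.57, 3.14, 3.14, 3.14, 3.14, 3.14].

INTERFACE

Orientations are given as a unit quaternion [x, y, z, w].
In Python, from plant import r gives the robot as it stands.
- The arm moves only by the shell command python3 -m crank 'ROWS'. ROWS is JSON, a list of rows, each an object of numbers: "jaw": the finger opening in m, from 0 to 0.0918; "tx", "ty", "tz": the shift along the world's x, y, z in m; "rx", "ry", "rz": the turn, a rotation vector about the world's x, y, z in rad. A call has exactly 5 rows; each row shifts and turns the commanded pose from where the row before left it; what a row does not reach is not made up. A row lasts 1/10 s, in which the tool goes at most 50 mm and 8.59 degrees, less where a joint would pass 70% of its speed; a pose out of reach is approached as far as the arm can. A call is refused whole if a number of a shift passes 0.05 or a number of a turn 0.15, either way. A call with a gripper value outside its range is refused whole. The fingers move at their own pace and stop on an object; the grip force is fixed at half the most. Time passes only in rows, so rows that do not move let the fingers close, or fill a call up. It gives the time, the measured TCP pose, the force and the opening at its end, in the units of the state.
- r.sense(): the state, without advancing time (a new reading comes with each control period).
- r.get_image(name): name is "scene" or "top" or "wrist"; returns a dict with "frame" (384x512x3 uint8, red, green, blue), "fx", "fy", "cx", "cy" (pixels), "world_to_cam" (4x4, takes a point from world to camera coordinates); the wrist camera has in their place "hand_eye" (4x4, takes a point from camera to tool coordinates, whose origin is the TCP and whose axes are the tool frame's). Camera axes: x right, y up, looking along -z (the intrinsics and any distortion apply to the point x, -y, -z); pixel columns grow to the right and rows downward; lengths in mm; the calibration is good to about 2 mm. A picture is of the moment at which its call begins: read the wrist's pose just before it. There is no depth.
- r.finish_job(): hands the job in, once; it reports no verdict.
Trained networks look in a picture, given as the dict that the camera call returned (one of the last four; its "shot" number tells which), for a name from the list of things; names that differ only in an ending like _2 or _b are one class to them, and where a whole thing is asked for, a point or a joint stands for the part that bears it (a point fixed in the world has none). Each returns a list of dicts, best first, with "conf" (0 to 1); they miss things now and then, are a little off and sometimes report something else, mostly with a low value. They report only what shows in the picture. A call takes as long as a camera call. They do not tell look-alikes from the thing itself.
- r.spot_in(name, picture): "point" ([column, row] in pixels, amid what is visible of it).
- r.pinpoint(name, picture): "point" ([column, row] in pixels: a listed point, or the origin of a listed thing).
The state is a dict: "time": time; "qpos": joint angles; "joint_velocities": joint speeds; "effort": joint torques, N m; "eef_pos": TCP position; "tool_rot": TCP orientation; "force": force on the tool from outside, world axes, zero at the start; "moment": the same for the moment, N m; "width": finger opening in mm.
Only numpy, scipy, OpenCV 4.12 (cv2) and the standard library are available. Lean on these libraries where they do the work, as an engineer would, in place of code of your own. Each camera call takes 0.05 s, during which the arm holds its last target.

TASK

Fit the loose drive module - of the three loose modules the 36 mm wide one - on the control panel's mounting rail, the same way round as the modules already there: tip it, hook its fixed lip under the rail edge nearer the robot and rock it down until its sprung foot clicks under the other edge. Then slide it along the rail until you feel its side come up against the power supply already fitted, and let go. Feel your way and work gently: do not force the module onto the rail, do not shove it against the supply, and leave the other things on the desk alone.

Things in the scene. Friction and masses are not known exactly. Their poses are not given: they have to be found in the camera images.
- driver_mid (a point): Centre of the loose drive module, a light grey stepped housing 90 (x) x 36 (y) x 62 mm high, 0.14-0.28 kg, standing on the desk; 31 mm above its underside. x points from its lip end to its foot end, z up. The middle (|x| < 22.5) is 62 high, with cooling slots; both shoulders are 46 high. A 9 mm deep recess underneath, between the lip (x = -18) and the foot, takes the rail.
- lip_tip (a point): Tip of the module's fixed lip, at x = -14.5, 4.6 mm above its underside, as wide as the module. The block behind it has its inner face at x = -18; the lip's top falls from 5.9 mm there to 4.6 mm at the tip. The rail edge goes into the slot above the lip, under the recess roof at 9 mm; with the foot end raised 15 to 18 degrees the lip slips under and the foot clears the rail.
- foot_tip (a point): Tip of the module's dark sprung foot, 14 mm wide, at x = +14.2, 5.5 mm above the underside. It slides outward (+x) up to 6 mm against a spring (3 N, 6 N when 3.3 mm out); its lower side is bevelled, so pressing the foot end down drives it out until it snaps under the rail edge. It meets the edge at about 12 degrees; 7 to 14 N on the shoulder above it make it click. A tab sticks out there.
- driver_side (a point): Centre of the module's side face that looks to its +y, 18 mm beside driver_mid; the side that must meet the supply's free face. Clipped on, the module slides along the rail with 1 to 7 N when pushed low on its other side; pushed high up it tends to jam. At the supply, which does not give, the push rises at once. At least 150 mm of rail are free before it.
- rail_mid (a point): Middle of the top of the top-hat rail, 35 mm wide, 330 long: two flanges 5.5 wide, 2.3 thick, 15 above the plate, a 24 wide channel between them. x across the rail, away from the robot, y along it, z up; the near edge is at x = -17.5. Rail top 32 to 46 mm above the desk. Ducts at |x| 98 to 126, 25 mm above the rail; end clamp at y = -158. Seated shoulders: 37 mm above the rail.
- row_end (a point): Centre of the inner (-y) side face of the slim 18 mm breaker fitted at the +y end of the rail, 22 mm above the rail top; axes as rail_mid. The 54 mm wide supply (body supply; same profile, lip on the robot's side) stands next to it with an unmeasured gap of 0 to 20 mm: its free face, supply_face, is 54 to 74 mm to the -y of this point. Find it by feel: see driver_side.
- wide_module: Another loose module, 54 mm wide, same profile and colour; leave it. Origin under its centre.
- slim_module: Another loose module, 18 mm wide with a small toggle on top; leave it. Origin under its centre.
- screwdriver: Black-handled screwdriver, 170 mm, lying on the desk; leave it.
- spool: Spool of solder, 52 mm across, 37 mm high, standing on the desk; leave it. Origin under its centre.
- spare_clamp: Spare grey end clamp, 52 x 9 x 34 mm, standing on the desk; leave it. Origin under its centre.
There are look-alikes about, which are no part of the job. Leave any red look-alike of the part that bears driver_mid alone.

How it is judged:
By the outcome, as a careful person would: the job done as asked, in the order asked, and still so for the second after the job is handed in, with the robot touching nothing.
It also fails if it takes over 72 s, if anything falls off the work surface, if the arm or the gripper's body presses on something with over 40 N, if the wrist force passes 120 N, or if a joint passes its speed limit or range.

## Working session

There is one attempt and no reset: what is moved stays moved. The work goes in short steps, Python scripts to look and compute and a shell command to move; the robot and the scene stay as the last step left them, time stands still between calls to the robot, and variables do not carry over. Pictures are saved under pics/ and viewed, and the job is handed in when it is done.

```bash
ls; mkdir -p pics; cat > h.py <<'E'
import numpy as np, cv2
from plant import r
from scipy.spatial.transform import Rotation as R
def save(im,name,crop=None,scale=1):
    f=im["frame"][:,:,::-1].copy()
    if crop: f=f[crop[1]:crop[3],crop[0]:crop[2]]
    if scale!=1: f=cv2.resize(f,None,fx=scale,fy=scale,interpolation=cv2.INTER_CUBIC)
    cv2.imwrite("pics/"+name,f)
def w2c(im,s=None):
    if "world_to_cam" in im: return np.array(im["world_to_cam"])
    T=np.eye(4);T[:3,:3]=R.from_quat(s["tool_rot"]).as_matrix();T[:3,3]=s["eef_pos"]
    return np.linalg.inv(T@np.array(im["hand_eye"]))
def ray(im,px,s=None):
    M=np.linalg.inv(w2c(im,s));
    d=np.array([(px[0]-im["cx"])/im["fx"],-(px[1]-im["cy"])/im["fy"],-1.])
    return M[:3,3],M[:3,:3]@d
def atz(im,px,z,s=None):
    o,d=ray(im,px,s);return o+d*(z-o[2])/d[2]
def proj(im,P,s=None):
    p=w2c(im,s)@np.append(P,1);return [im["cx"]+im["fx"]*p[0]/-p[2], im["cy"]-im["fy"]*p[1]/-p[2]]
def tri(obs):
    A=np.zeros((3,3));b=np.zeros(3)
    for o,d in obs:
        d=d/np.linalg.norm(d);P=np.eye(3)-np.outer(d,d);A+=P;b+=P@o
    p=np.linalg.solve(A,b);return p
E
python3 - <<'E'
from h import *
s=r.sense();print(s, r.nose_length)
for n in ["scene","top","wrist"]:
    im=r.get_image(n);save(im,n+"0.png")
    print(n,{k:v for k,v in im.items() if k not in("frame",)})
    for t in ["driver_mid","lip_tip","foot_tip","driver_side","rail_mid","row_end","wide_module","slim_module"]:
        print(t,[(np.round(x["point"]).tolist(),round(x["conf"],2)) for x in r.pinpoint(t,im)])
E
```

```text
pics
{'time': 0.0, 'qpos': array([ 1.42322285,  0.50182435, -0.42679532,  1.55145871,  0.22083734,
        1.13829645, -0.21029476]), 'joint_velocities': array([-0.00170577, -0.00084057,  0.00031246,  0.00160819, -0.00017526,
        0.00172317, -0.00172906]), 'effort': array([-1.73441467e-04, -5.66599953e+01, -5.81615478e+00, -2.79122311e+01,
       -6.84545282e-02,  3.07804160e-02,  1.69536461e-04]), 'eef_pos': array([ 259.24626464, -595.350798  ,  250.68979168]), 'tool_rot': array([ 0.38787483,  0.59204227, -0.38711323,  0.59091659]), 'force': array([-0.19572525, -0.14600464,  0.3063968 ]), 'moment': array([ 0.01123435, -0.02153324, -0.05064609]), 'width': 91.72671738783217} 25.0
scene {'fx': 485.15471989000196, 'fy': 485.15471989000196, 'cx': 251.87201143233355, 'cy': 186.52435780939942, 'world_to_cam': array([[-8.40057093e-01,  5.42476651e-01,  4.81283169e-03,
         4.81968260e+02],
       [-3.29962505e-01, -5.17968138e-01,  7.89198171e-01,
         5.04077270e+01],
       [ 4.30614475e-01,  6.61383467e-01,  6.14119763e-01,
        -1.64027684e+03],
       [ 0.00000000e+00,  
[... 1510 characters left out ...]
m_module [([299.0, 157.0], 0.82)]
wrist {'fx': 295.55633140357844, 'fy': 295.55633140357844, 'cx': 248.9072614224521, 'cy': 192.95848241312498, 'hand_eye': array([[ 5.14156370e-04,  2.46352065e-01, -9.69180270e-01,
        -1.33312184e+02],
       [-4.56215583e-05,  9.69180403e-01,  2.46352075e-01,
         6.53956849e+01],
       [ 9.99999867e-01, -8.24479744e-05,  5.09549243e-04,
        -7.29548496e-01],
       [ 0.00000000e+00,  0.00000000e+00,  0.00000000e+00,
         1.00000000e+00]]), 'shot': 3}
driver_mid [([138.0, 128.0], 0.76)]
lip_tip [([155.0, 141.0], 0.78)]
foot_tip []
driver_side [([129.0, 140.0], 0.81), ([68.0, 7.0], 0.79)]
rail_mid []
row_end []
wide_module []
slim_module []
```

```bash
python3 - <<'E'
import cv2
a=cv2.imread("pics/scene0.png")[80:340,100:420];cv2.imwrite("pics/scene0b.png",cv2.resize(a,None,fx=2.4,fy=2.3))
a=cv2.imread("pics/top0.png")[60:330,60:460];cv2.imwrite("pics/top0b.png",cv2.resize(a,None,fx=2,fy=2,interpolation=cv2.INTER_CUBIC))
E
```

```text
(no output)
```

View pics/scene0b.png

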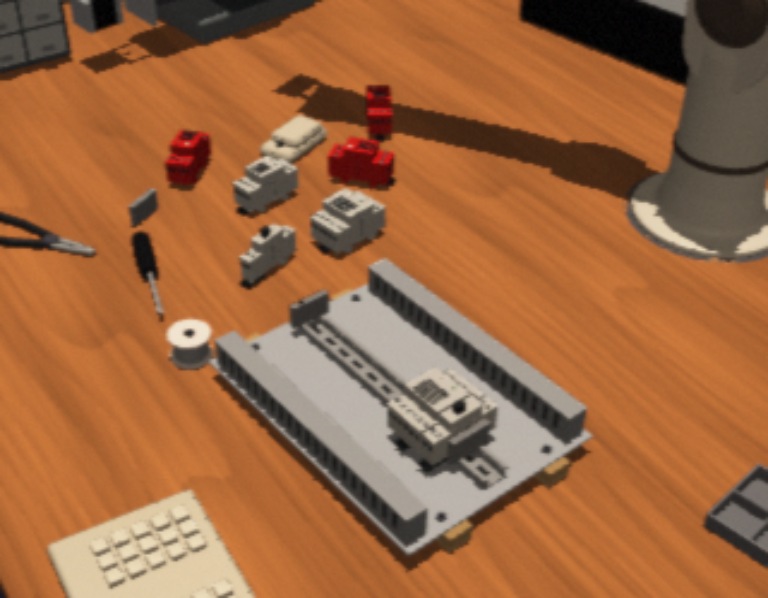

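View pics/top0b.png

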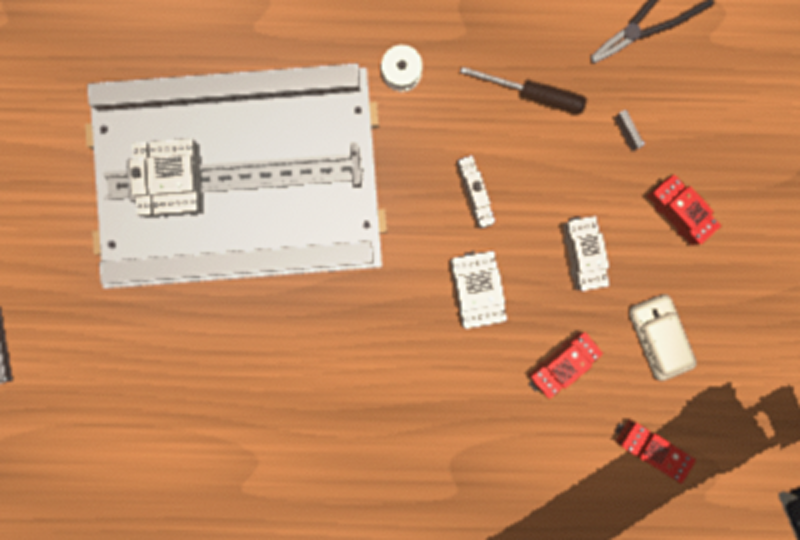

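View pics/wrist0.png

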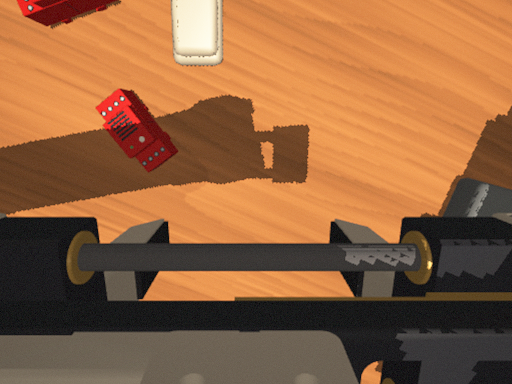

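Candidates in the top image: the light grey 36 mm module at (354,187), three red look-alikes at (402,166), (343,242) and (388,284), the cream mouse (392,228), the wide module (299,205) and the slim module (299,157). By the description I choose (354,187). I'll check it in a close crop.

```bash
python3 - <<'E'
import cv2
a=cv2.imread("pics/top0.png")
c=cv2.resize(a[155:220,320:390],None,fx=8,fy=8,interpolation=cv2.INTER_CUBIC);cv2.imwrite("pics/c1.png",c)
c=cv2.resize(a[120:185,100:250],None,fx=5,fy=5,interpolation=cv2.INTER_CUBIC);cv2.imwrite("pics/c2.png",c)
a=cv2.imread("pics/scene0.png")
c=cv2.resize(a[135:185,180:240],None,fx=10,fy=10,interpolation=cv2.INTER_CUBIC);cv2.imwrite("pics/c3.png",c)
E
```

```text
(no output)
```

View pics/c1.png

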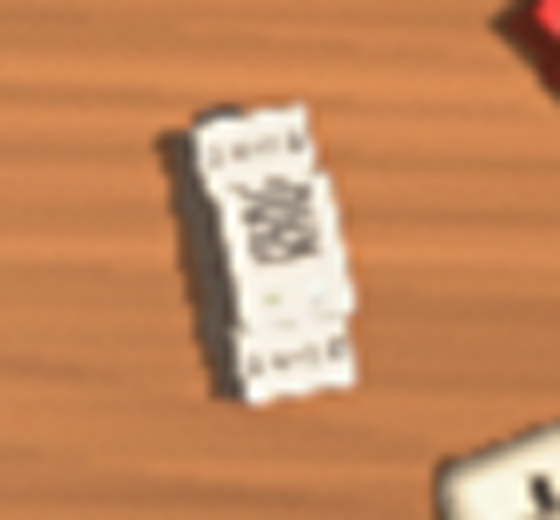

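View pics/c2.png

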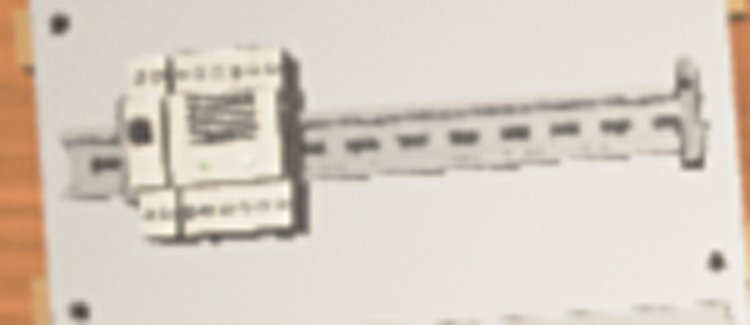

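View pics/c3.png

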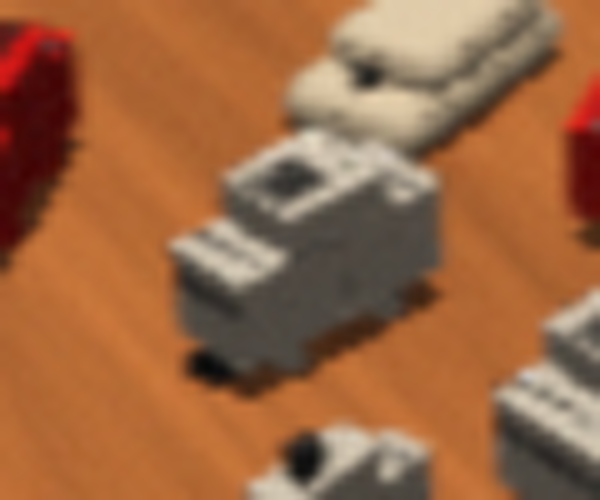

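```bash
python3 - <<'E'
from h import *
im=r.get_image("top")
f=lambda x,y:(320+x/8-.5,155+y/8-.5)
C=[atz(im,f(*p),46) for p in [(195,120),(305,105),(355,385),(245,405)]]
print(np.round(C,1)); m=np.mean(C,0); ax=(C[0]+C[1]-C[2]-C[3])/2;print(m,np.linalg.norm(ax),np.degrees(np.arctan2(ax[1],ax[0])))
g=lambda x,y:(100+x/5-.5,120+y/5-.5)
# rail top z~40
P=[atz(im,g(*p),40) for p in [(305,125),(675,97),(305,180),(675,153),(70,140),(70,197)]]
print(np.round(P,1))
d=P[0]-P[1];print(np.degrees(np.arctan2(-d[0],d[1])));d=P[2]-P[3];print(np.degrees(np.arctan2(-d[0],d[1])))
d=P[4]-P[1];print(np.degrees(np.arctan2(-d[0],d[1])));
sc=r.get_image("scene")
for n in ["rail_mid","row_end","driver_mid"]:
    a=r.pinpoint(n,im);b=r.pinpoint(n,sc)
    print(n,[(np.round(x["point"],1).tolist(),round(x["conf"],2)) for x in a+b])
    for x in a:
      for y in b:
        p=tri([ray(im,x["point"]),ray(sc,y["point"])]);print(np.round(p,1),np.round(proj(im,p)-np.array(x["point"]),1))
E
```

```text
[[ 546.5 -336.1   46. ]
 [ 552.  -371.1   46. ]
 [ 463.  -388.3   46. ]
 [ 455.9 -353.4   46. ]]
[ 504.36351472 -362.21880118   46.        ] 91.43816300087214 10.881890484320069
[[601.4 134.2  40. ]
 [619.8 -55.   40. ]
 [573.1 133.4  40. ]
 [591.  -55.6  40. ]
 [591.1 254.1  40. ]
 [561.8 253.2  40. ]]
5.574021507396617
5.406154558584529
5.310643425659197
rail_mid [([177.7, 144.1], 0.63), ([263.9, 247.5], 0.75)]
[599.9  92.2  41.4] [-0.9  1.2]
row_end [([132.6, 149.4], 0.57), ([290.0, 264.6], 0.87)]
[585.8 197.8  62.4] [ 0.4 -0.5]
driver_mid [([342.6, 242.9], 0.77), ([407.2, 167.4], 0.73), ([343.0, 186.9], 0.7), ([352.8, 187.7], 0.69), ([389.0, 283.9], 0.58), ([257.2, 127.3], 0.8), ([247.9, 149.4], 0.72), ([211.8, 157.4], 0.58), ([179.0, 145.7], 0.56)]
[ 359.4 -315.1  129.9] [-2.   2.7]
[ 362.7 -342.4   27. ] [ 1.2 -1.7]
[ 416.1 -378.2   -5.7] [ 12.7 -22.5]
[ 475.1 -378.8   74.3] [ 20.2 -45.3]
[ 455.7 -360.5  185.5] [-41.2  37.5]
[ 466.7 -396.2   82.7] [-36.6  33.6]
[ 511.4 -472.1   -5.8] [-16.3  17.9]
[ 556.7 -505.5   21. ] [-0.3  0.4]
[ 449.6 -268.7  194.8] [-17.4  19.9]
[ 460.  -291.9  101.1] [-13.5  15.9]
[ 507.2 -337.6   48.5] [ 1.4 -2.1]
[ 553.6 -354.5   97.9] [ 12.5 -21.9]
[ 444.2 -287.5  186.1] [-19.4  21.7]
[ 454.1 -313.1   89.8] [-15.5  17.7]
[ 501.3 -362.4   32.9] [ 0.  -0.1]
[ 548.3 -380.    81.7] [ 11.5 -19.8]
[ 253.3 -461.6   21.2] [-0.3  0.4]
[ 245.8 -508.3 -107.5] [ 3.  -4.3]
[ 306.6 -548.4 -139.3] [ 13.6 -26.5]
[ 385.7 -527.4  -25.4] [ 19.6 -51.3]
```

```bash
cat >> h.py <<'E'
def state():
    s=r.sense();M=R.from_quat(s["tool_rot"]).as_matrix()
    print("t",round(s["time"],2),"pos",np.round(s["eef_pos"],1),"F",np.round(s["force"],1),"M",np.round(s["moment"],2),"w",round(s["width"],1))
    print("x",np.round(M[:,0],3),"y",np.round(M[:,1],3),"z",np.round(M[:,2],3))
    return s
def togo(pos,yaw,pitch=0):
    """jaw (tool z) along +-y turned by yaw; tool x down, then pitched by rotation about the yawed y (pitch>0 = +x end up). prints shift & rotvec"""
    s=state();M=R.from_quat(s["tool_rot"]).as_matrix()
    c,sn=np.cos(yaw),np.sin(yaw);yy=np.array([-sn,c,0]);
    best=None
    for sg in (1,-1):
        z=sg*yy;x=np.array([0,0,-1.]);T=np.array([x,np.cross(z,x),z]).T
        T=R.from_rotvec(-pitch*yy).as_matrix()@T
        rv=R.from_matrix(T@M.T).as_rotvec()
        print("sg",sg,"rot",np.round(rv,3),"shift m",np.round((np.array(pos)-s["eef_pos"])/1000,4))
E
python3 - <<'E'
from h import *
togo((503,-362,150),np.radians(10.9))
E
```

```text
t 1.75 pos [ 259.6 -595.9  251.7] F [-0.1  0.4 -0. ] M [-0.04 -0.03 -0.  ] w 91.8
x [ 0.  0. -1.] y [0.917 0.399 0.   ] z [ 0.399 -0.917  0.   ]
sg 1 rot [-0.     0.     2.921] shift m [ 0.2434  0.2339 -0.1017]
sg -1 rot [ 0.     0.    -0.221] shift m [ 0.2434  0.2339 -0.1017]
```

```bash
python3 -m crank '[{"tx":0.035,"ty":0.033,"rz":-0.05},{"tx":0.035,"ty":0.033,"rz":-0.05},{"tx":0.035,"ty":0.034,"rz":-0.05},{"tx":0.035,"ty":0.034,"rz":-0.05},{"tx":0.035,"ty":0.034,"rz":-0.02}]'; python3 -m crank '[{"tx":0.035,"ty":0.033,"tz":-0.02},{"tx":0.033,"ty":0.033,"tz":-0.03},{"tz":-0.03},{"tz":-0.02},{}]'
python3 - <<'E'
from h import *
s=r.sense();im=r.get_image("wrist");save(im,"w1.png")
for n in ["driver_mid","lip_tip","driver_side"]:
  for x in r.pinpoint(n,im):print(n,np.round(x["point"]),x["conf"],np.round(atz(im,x["point"],31 if n!="lip_tip" else 4.6,s),1))
togo((503,-362,150),np.radians(10.9))
E
```

```text
driver_mid [134. 128.] 0.68 [ 254.2 -450.1   31. ]
lip_tip [156. 138.] 0.94 [ 248.7 -470.6    4.6]
driver_side [128. 139.] 0.79 [ 240.2 -448.1   31. ]
driver_side [71.  7.] 0.78 [ 348.5 -349.8   31. ]
t 1.95 pos [ 259.6 -595.9  251.8] F [0.7 0.4 0.4] M [ 0.03 -0.01 -0.  ] w 91.6
x [ 0.  0. -1.] y [0.917 0.399 0.   ] z [ 0.399 -0.917  0.   ]
sg 1 rot [-0.     0.     2.921] shift m [ 0.2434  0.2339 -0.1018]
sg -1 rot [ 0.     0.    -0.221] shift m [ 0.2434  0.2339 -0.1018]invalid input at $[0]: expected keys jaw, tx, ty, tz, rx, ry, rz
invalid input at $[0]: expected keys jaw, tx, ty, tz, rx, ry, rz
```

View pics/w1.png

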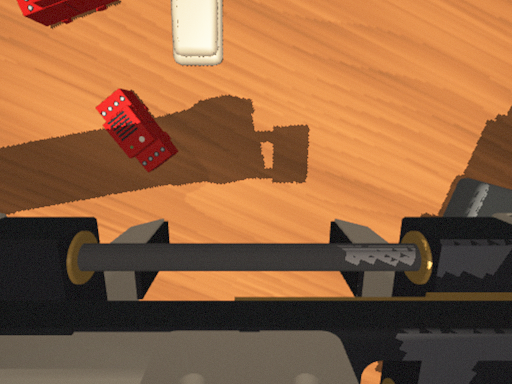

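The call was refused because every row needs all seven keys, so nothing moved. I'm repeating it with full rows.

```bash
python3 -m crank '[{"jaw":0.09,"tx":0.035,"ty":0.033,"tz":0,"rx":0,"ry":0,"rz":-0.05},{"jaw":0.09,"tx":0.035,"ty":0.033,"tz":0,"rx":0,"ry":0,"rz":-0.05},{"jaw":0.09,"tx":0.035,"ty":0.034,"tz":0,"rx":0,"ry":0,"rz":-0.05},{"jaw":0.09,"tx":0.035,"ty":0.034,"tz":0,"rx":0,"ry":0,"rz":-0.05},{"jaw":0.09,"tx":0.035,"ty":0.034,"tz":0,"rx":0,"ry":0,"rz":-0.02}]'; python3 -m crank '[{"jaw":0.09,"tx":0.035,"ty":0.033,"tz":-0.02,"rx":0,"ry":0,"rz":0},{"jaw":0.09,"tx":0.033,"ty":0.033,"tz":-0.03,"rx":0,"ry":0,"rz":0},{"jaw":0.09,"tx":0,"ty":0,"tz":-0.03,"rx":0,"ry":0,"rz":0},{"jaw":0.09,"tx":0,"ty":0,"tz":-0.02,"rx":0,"ry":0,"rz":0},{"jaw":0.09,"tx":0,"ty":0,"tz":0,"rx":0,"ry":0,"rz":0}]'
python3 - <<'E'
from h import *
s=r.sense();im=r.get_image("wrist");save(im,"w2.png")
for n in ["driver_mid","lip_tip","driver_side"]:
  for x in r.pinpoint(n,im):print(n,np.round(x["point"]),x["conf"],np.round(atz(im,x["point"],31 if n!="lip_tip" else 4.6,s),1))
togo((503,-362,150),np.radians(10.9))
E
```

```text
time: 2.45
eef_pos: [435.8, -426.5, 252.0]
tool_rot: [0.451, 0.545, -0.451, 0.545]
force: [0.5, -0.7, 1.0]
width: 90.3
time: 2.95
eef_pos: [496.1, -364.8, 152.2]
tool_rot: [0.45, 0.548, -0.45, 0.543]
force: [0.2, -0.6, 0.1]
width: 90.0
driver_mid [412. 139.] 0.96 [ 568.4 -489.8   31. ]
lip_tip [215. 292.] 0.84 [ 373.7 -350.     4.6]
lip_tip [386. 127.] 0.67 [ 575.8 -477.4    4.6]
driver_side [230. 185.] 0.96 [ 499.7 -346.    31. ]
driver_side [427. 130.] 0.58 [ 577.9 -500.3   31. ]
t 3.15 pos [ 498.6 -367.4  157.1] F [ 0.1 -0.2 -0. ] M [ 0.04  0.02 -0.01] w 90.0
x [ 0.002 -0.001 -1.   ] y [0.982 0.189 0.002] z [ 0.189 -0.982  0.002]
sg 1 rot [ 3.000e-03 -2.000e-03 -3.141e+00] shift m [ 0.0044  0.0054 -0.0071]
sg -1 rot [0.001 0.002 0.   ] shift m [ 0.0044  0.0054 -0.0071]
```

View pics/w2.png

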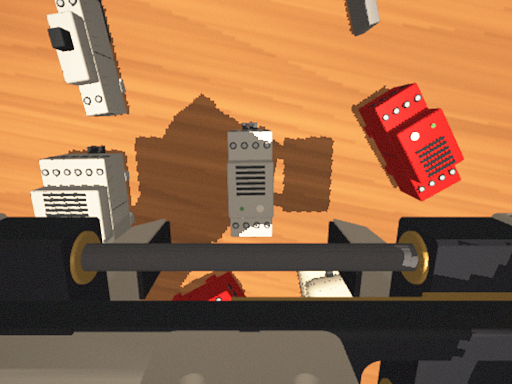

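```bash
python3 - <<'E'
from h import *
s=state();im=r.get_image("wrist");save(im,"w3.png",(200,100,300,250),4)
E
```

```text
t 3.15 pos [ 498.6 -367.4  157.1] F [ 0.1 -0.2 -0. ] M [ 0.04  0.02 -0.01] w 90.0
x [ 0.002 -0.001 -1.   ] y [0.982 0.189 0.002] z [ 0.189 -0.982  0.002]
```

View pics/w3.png

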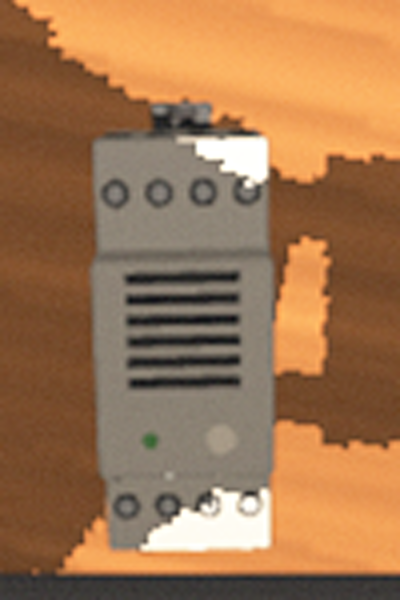

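```bash
python3 - <<'E'
from h import *
s=r.sense();im=r.get_image("wrist")
f=lambda x,y:(200+x/4-.5,100+y/4-.5)
S=[atz(im,f(*p),46,s) for p in [(93,138),(268,138),(271,550),(109,550)]]
B=[atz(im,f(*p),62,s) for p in [(94,258),(273,258),(273,473),(99,473)]]
for C in (S,B):
  C=np.array(C);print(np.round(C,1));ax=(C[0]+C[1]-C[2]-C[3])/2;w=(C[0]+C[3]-C[1]-C[2])/2
  print(C.mean(0),np.linalg.norm(ax),np.linalg.norm(w),np.degrees(np.arctan2(ax[1],ax[0])),np.degrees(np.arctan2(-w[0],w[1])))
  print(np.degrees([np.arctan2(*(C[0]-C[3])[1::-1]),np.arctan2(*(C[1]-C[2])[1::-1])]))
E
```

```text
[[ 546.3 -336.2   46. ]
 [ 553.  -371.1   46. ]
 [ 465.3 -390.    46. ]
 [ 458.5 -354.7   46. ]]
[ 505.79678391 -362.98461338   46.        ] 89.73742982873887 35.74435129620029 12.024010357967347 10.861397510869338
[11.9072415  12.14074373]
[[ 524.8 -341.4   62. ]
 [ 531.4 -375.6   62. ]
 [ 488.2 -384.6   62. ]
 [ 481.5 -349.8   62. ]]
[ 506.46178116 -362.85883128   62.        ] 44.09997707850692 35.15234125548265 11.376281874240018 10.860244663946029
[10.97718703 11.7752338 ]
```

```bash
python3 -m crank '[{"jaw":0.09,"tx":0.012,"ty":0.005,"tz":-0.01,"rx":0,"ry":0,"rz":0.008},{"jaw":0.09,"tx":0,"ty":0,"tz":-0.03,"rx":0,"ry":0,"rz":0},{"jaw":0.09,"tx":0,"ty":0,"tz":-0.03,"rx":0,"ry":0,"rz":0},{"jaw":0.09,"tx":0,"ty":0,"tz":-0.02,"rx":0,"ry":0,"rz":0},{"jaw":0.09,"tx":0,"ty":0,"tz":0,"rx":0,"ry":0,"rz":0}]'; python3 - <<'E'
from h import *
togo((510.5,-361.8,43),np.radians(11.3))
E
```

```text
time: 3.75
eef_pos: [508.5, -359.6, 62.1]
tool_rot: [0.448, 0.549, -0.448, 0.545]
force: [-1.3, 0.0, 0.4]
width: 89.9
t 3.75 pos [ 508.5 -359.6   62.1] F [-1.3  0.   0.4] M [0.06 0.05 0.01] w 89.9
x [-0.004  0.004 -1.   ] y [ 0.98   0.198 -0.003] z [ 0.198 -0.98  -0.004]
sg 1 rot [ 0.007 -0.006  3.139] shift m [ 0.002  -0.0022 -0.0191]
sg -1 rot [-0.004 -0.004 -0.002] shift m [ 0.002  -0.0022 -0.0191]
```

```bash
python3 -m crank '[{"jaw":0.09,"tx":0.001,"ty":-0.002,"tz":-0.01,"rx":0,"ry":0,"rz":0},{"jaw":0.09,"tx":0,"ty":0,"tz":-0.007,"rx":0,"ry":0,"rz":0},{"jaw":0.09,"tx":0,"ty":0,"tz":0,"rx":0,"ry":0,"rz":0},{"jaw":0.045,"tx":0,"ty":0,"tz":0,"rx":0,"ry":0,"rz":0},{"jaw":0.045,"tx":0,"ty":0,"tz":0,"rx":0,"ry":0,"rz":0}]'; python3 - <<'E'
from h import *
togo((510.5,-361.8,43),np.radians(11.3))
im=r.get_image("wrist");save(im,"w4.png")
E
```

```text
time: 4.25
eef_pos: [511.4, -363.8, 49.3]
tool_rot: [0.448, 0.547, -0.448, 0.548]
force: [0.5, -0.6, -0.5]
width: 78.6
t 4.25 pos [ 511.4 -363.8   49.3] F [ 0.5 -0.6 -0.5] M [0.02 0.   0.  ] w 78.6
x [ 0.001 -0.001 -1.   ] y [0.98  0.197 0.001] z [ 0.197 -0.98   0.001]
sg 1 rot [-2.00e-03  1.00e-03  3.14e+00] shift m [-0.0009  0.002  -0.0063]
sg -1 rot [ 0.001  0.001 -0.002] shift m [-0.0009  0.002  -0.0063]
```

View pics/w4.png

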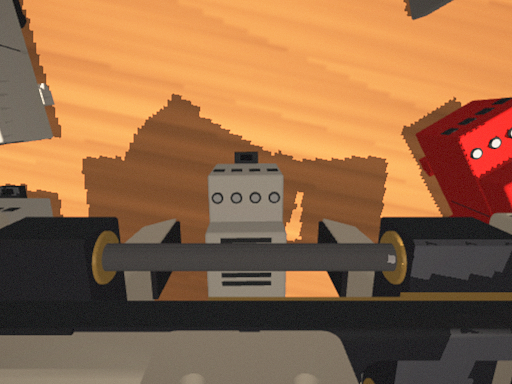

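The module sits centred between the jaws (column about 246, jaw centre about 248). I'll lower the last 6 mm and close.

```bash
python3 -m crank '[{"jaw":0.05,"tx":0,"ty":0.0015,"tz":-0.006,"rx":0,"ry":0,"rz":0},{"jaw":0.05,"tx":0,"ty":0,"tz":0,"rx":0,"ry":0,"rz":0},{"jaw":0.04,"tx":0,"ty":0,"tz":0,"rx":0,"ry":0,"rz":0},{"jaw":0.03,"tx":0,"ty":0,"tz":0,"rx":0,"ry":0,"rz":0},{"jaw":0.03,"tx":0,"ty":0,"tz":0,"rx":0,"ry":0,"rz":0}]'; python3 -m crank '[{"jaw":0.03,"tx":0,"ty":0,"tz":0,"rx":0,"ry":0,"rz":0},{"jaw":0.03,"tx":0,"ty":0,"tz":0,"rx":0,"ry":0,"rz":0},{"jaw":0.03,"tx":0,"ty":0,"tz":0,"rx":0,"ry":0,"rz":0},{"jaw":0.03,"tx":0,"ty":0,"tz":0,"rx":0,"ry":0,"rz":0},{"jaw":0.03,"tx":0,"ty":0,"tz":0,"rx":0,"ry":0,"rz":0}]';python3 - <<'E'
from h import *
togo((510.5,-361.8,43),np.radians(11.3))
E
```

```text
time: 4.8
eef_pos: [511.0, -362.2, 42.6]
tool_rot: [0.448, 0.547, -0.448, 0.547]
force: [-1.0, -0.2, -1.9]
width: 35.8
time: 5.3
eef_pos: [511.0, -362.2, 42.6]
tool_rot: [0.448, 0.547, -0.448, 0.547]
force: [0.3, -1.3, 0.6]
width: 36.0
t 5.3 pos [ 511.  -362.2   42.6] F [ 0.3 -1.3  0.6] M [-0.17 -0.07 -0.01] w 36.0
x [ 0. -0. -1.] y [0.98  0.197 0.   ] z [ 0.197 -0.98   0.   ]
sg 1 rot [-0.    0.    3.14] shift m [-0.0005  0.0004  0.0004]
sg -1 rot [ 0.     0.    -0.002] shift m [-0.0005  0.0004  0.0004]
```

```bash
python3 -m crank '[{"jaw":0.03,"tx":0,"ty":0,"tz":0.015,"rx":0,"ry":0,"rz":0},{"jaw":0.03,"tx":0,"ty":0,"tz":0.025,"rx":0,"ry":0,"rz":0},{"jaw":0.03,"tx":0,"ty":0,"tz":0.03,"rx":0,"ry":0,"rz":0},{"jaw":0.03,"tx":0,"ty":0.01,"tz":0.03,"rx":0,"ry":0,"rz":0},{"jaw":0.03,"tx":0,"ty":0.02,"tz":0.02,"rx":0,"ry":0,"rz":0}]'; python3 -m crank '[{"jaw":0.03,"tx":0,"ty":0.035,"tz":0.005,"rx":0,"ry":0,"rz":-0.02},{"jaw":0.03,"tx":0,"ty":0.04,"tz":0,"rx":0,"ry":0,"rz":-0.02},{"jaw":0.03,"tx":0,"ty":0.04,"tz":0,"rx":0,"ry":0,"rz":-0.02},{"jaw":0.03,"tx":0,"ty":0.04,"tz":0,"rx":0,"ry":0,"rz":-0.02},{"jaw":0.03,"tx":0,"ty":0.04,"tz":0,"rx":0,"ry":0,"rz":-0.02}]';python3 -m crank '[{"jaw":0.03,"tx":0,"ty":0.04,"tz":0,"rx":0,"ry":0,"rz":0},{"jaw":0.03,"tx":0,"ty":0.04,"tz":0,"rx":0,"ry":0,"rz":0},{"jaw":0.03,"tx":0,"ty":0.04,"tz":0,"rx":0,"ry":0,"rz":0},{"jaw":0.03,"tx":0,"ty":0.035,"tz":0,"rx":0,"ry":0,"rz":0},{"jaw":0.03,"tx":0,"ty":0.025,"tz":0,"rx":0,"ry":0,"rz":0}]';python3 - <<'E'
from h import *
togo((520,50,160),np.radians(5.4))
E
```

```text
time: 5.8
eef_pos: [511.1, -333.9, 165.5]
tool_rot: [0.449, 0.545, -0.449, 0.548]
force: [0.7, 0.0, -1.9]
width: 35.8
time: 6.3
eef_pos: [510.4, -135.2, 168.4]
tool_rot: [0.475, 0.524, -0.475, 0.524]
force: [-0.0, 0.9, -1.8]
width: 36.0
time: 6.8
eef_pos: [510.3, 46.2, 168.5]
tool_rot: [0.474, 0.525, -0.474, 0.525]
force: [-0.9, -0.0, -1.3]
width: 35.9
t 6.8 pos [510.3  46.2 168.5] F [-0.9 -0.  -1.3] M [-0.   -0.05 -0.03] w 35.9
x [ 0.     0.001 -1.   ] y [0.995 0.102 0.   ] z [ 0.102 -0.995 -0.   ]
sg 1 rot [-1.000e-03 -1.000e-03  3.134e+00] shift m [ 0.0097  0.0038 -0.0085]
sg -1 rot [-0.001  0.    -0.008] shift m [ 0.0097  0.0038 -0.0085]
```

```bash
python3 -m crank '[{"jaw":0.03,"tx":0,"ty":0.0,"tz":0,"rx":0,"ry":0,"rz":-0.008},{"jaw":0.03,"tx":0,"ty":0,"tz":0,"rx":0,"ry":0,"rz":0},{"jaw":0.03,"tx":0,"ty":0,"tz":0,"rx":0,"ry":0,"rz":0},{"jaw":0.03,"tx":0,"ty":0,"tz":0,"rx":0,"ry":0,"rz":0},{"jaw":0.03,"tx":0,"ty":0,"tz":0,"rx":0,"ry":0,"rz":0}]'
python3 - <<'E'
from h import *
s=state();im=r.get_image("wrist");save(im,"w5.png",None,1.5)
for n in ["rail_mid","row_end","driver_mid","lip_tip","foot_tip"]:
  for x in r.pinpoint(n,im):print(n,np.round(x["point"],1),x["conf"],np.round(atz(im,x["point"],{"rail_mid":40,"row_end":62}.get(n,100),s),1))
E
```

```text
time: 7.3
eef_pos: [511.0, 41.7, 167.5]
tool_rot: [0.477, 0.522, -0.477, 0.522]
force: [0.4, -0.0, -2.3]
width: 36.1
t 7.3 pos [511.   41.7 167.5] F [ 0.4 -0.  -2.3] M [-0.01  0.05  0.03] w 36.1
x [-0. -0. -1.] y [ 0.996  0.089 -0.   ] z [ 0.089 -0.996  0.   ]
rail_mid [198.6  88.7] 0.92 [595.5  92.1  40. ]
```

View pics/w5.png

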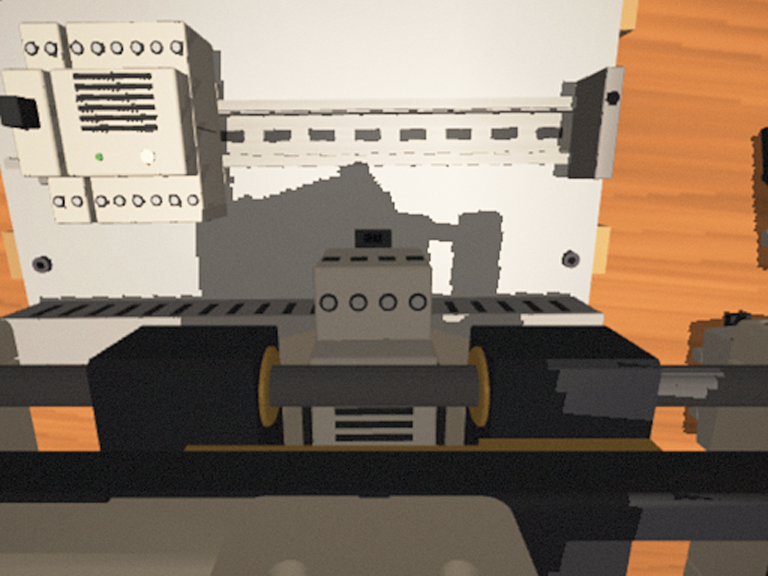

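```bash
python3 - <<'E'
from h import *
s=r.sense();im=r.get_image("wrist");save(im,"w6.png",(140,50,400,130),3);save(im,"w7.png",(195,140,305,230),6)
E
```

```text
(no output)
```

View pics/w6.png

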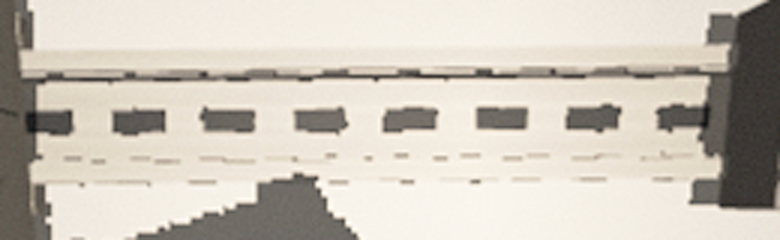

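View pics/w7.png

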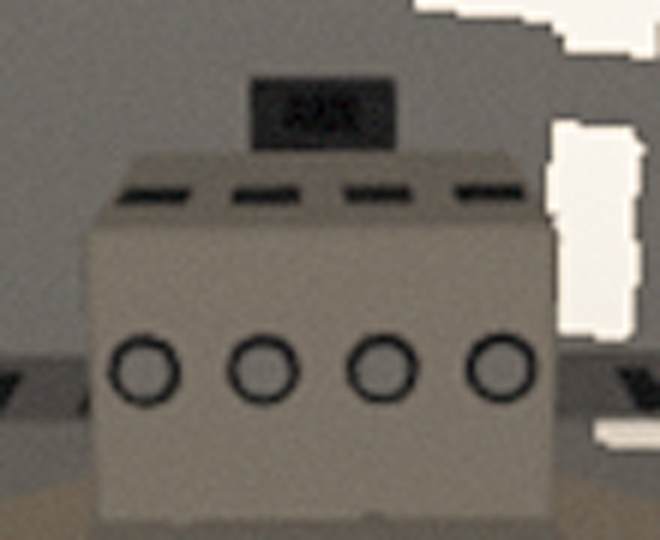

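```bash
python3 - <<'E'
from h import *
s=state();im=r.get_image("wrist")
p=s["eef_pos"];M=R.from_quat(s["tool_rot"]).as_matrix()
f=lambda x,y:(140+(x+.5)/3-.5,50+(y+.5)/3-.5)
for z in (32,36,40,44,48):
  N=[atz(im,f(*q),z,s) for q in [(40,181),(690,181)]];F=[atz(im,f(*q),z,s) for q in [(40,48.5),(690,46)]]
  IN=[atz(im,f(*q),z,s) for q in [(40,158.5),(690,155)]];
  u=(N[0]-N[1]);u/=np.linalg.norm(u);n=np.array([u[1],-u[0],0])
  print(z,"width",(F[0]-N[0])@n,(F[1]-N[0])@n,"flange",(IN[0]-N[0])@n,(IN[1]-N[0])@n,"yaw",np.degrees(np.arctan2(-u[0],u[1])),"near edge at x along y=45:",N[1]+u*(45-N[1][1])/u[1])
g=lambda x,y:(195+(x+.5)/6-.5,140+(y+.5)/6-.5)
for zz in (46,):
 for dz in (-2,0,2):
  z=p[2]-42.6+zz+dz
  C=[M.T@(atz(im,g(*q),z,s)-p) for q in [(90,228),(553,228),(97,515),(553,515)]]
  print(dz,np.round(C,1).tolist())
top=r.get_image("top");sc=r.get_image("scene")
save(top,"t1.png",(100,110,250,190),5);save(sc,"s1.png",(180,170,340,290),4)
E
```

```text
t 7.65 pos [510.9  42.9 167.5] F [-0.2 -0.3 -2.4] M [ 0.07  0.06 -0.07] w 36.0
x [-0. -0. -1.] y [ 0.996  0.091 -0.   ] z [ 0.091 -0.996  0.   ]
32 width 35.98510574903917 36.6237948860411 flange 6.289683262966327 7.257930255839714 yaw 5.194225286546933 near edge at x along y=45: [582.79952765  45.          32.        ]
36 width 35.44957983676237 36.078764080680564 flange 6.196080971206334 7.149918631569284 yaw 5.1942252865468985 near edge at x along y=45: [582.70122762  45.          36.        ]
40 width 34.914053924485565 35.53373327531991 flange 6.102478679446454 7.041907007298743 yaw 5.194225286546898 near edge at x along y=45: [582.60292758  45.          40.        ]
44 width 34.37852801220876 34.988702469959264 flange 6.008876387686461 6.933895383028198 yaw 5.194225286546897 near edge at x along y=45: [582.50462754  45.          44.        ]
48 width 33.843002099932065 34.443671664598725 flange 5.915274095926694 6.825883758757655 yaw 5.194225286546933 near edge at x along y=45: [582.4063275  45.         48.       ]
-2 [[-1.4, 38.9, -18.5], [-1.4, 38.9, 16.6], [-1.4, 15.8, -18.7], [-1.4, 15.8, 17.3]]
0 [[-3.4, 39.3, -18.2], [-3.4, 39.3, 16.4], [-3.4, 16.5, -18.4], [-3.4, 16.5, 17.1]]
2 [[-5.4, 39.7, -17.9], [-5.4, 39.7, 16.1], [-5.4, 17.3, -18.1], [-5.4, 17.3, 16.8]]
```

View pics/s1.png

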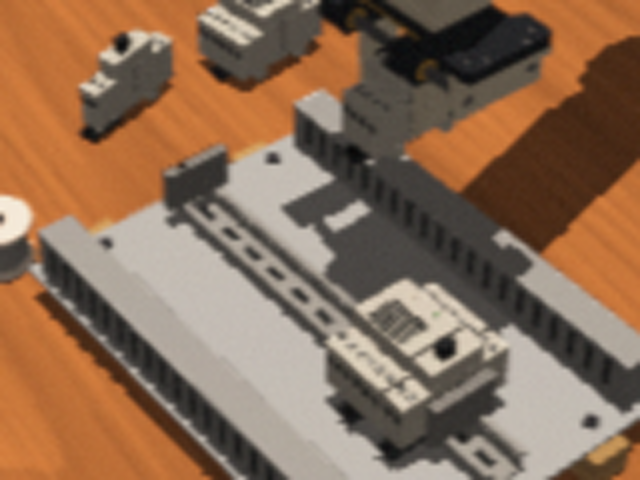

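```bash
python3 -m crank '[{"jaw":0.03,"tx":0.02,"ty":0.0,"tz":0,"rx":0.009,"ry":-0.098,"rz":0},{"jaw":0.03,"tx":0.02,"ty":0,"tz":-0.01,"rx":0.009,"ry":-0.098,"rz":0},{"jaw":0.03,"tx":0.02,"ty":0,"tz":-0.02,"rx":0.009,"ry":-0.1,"rz":0},{"jaw":0.03,"tx":0.018,"ty":0,"tz":-0.02,"rx":0,"ry":0,"rz":0},{"jaw":0.03,"tx":0,"ty":0,"tz":-0.02,"rx":0,"ry":0,"rz":0}]'
python3 -m crank '[{"jaw":0.03,"tx":0,"ty":0.0,"tz":0,"rx":0,"ry":0,"rz":0},{"jaw":0.03,"tx":0,"ty":0,"tz":0,"rx":0,"ry":0,"rz":0},{"jaw":0.03,"tx":0,"ty":0,"tz":0,"rx":0,"ry":0,"rz":0},{"jaw":0.03,"tx":0,"ty":0,"tz":0,"rx":0,"ry":0,"rz":0},{"jaw":0.03,"tx":0,"ty":0,"tz":0,"rx":0,"ry":0,"rz":0}]'
python3 - <<'E'
from h import *
togo((589.3,42,95),np.radians(5.2),np.radians(17))
im=r.get_image("wrist");save(im,"w8.png",None,1.5)
im=r.get_image("scene");save(im,"s2.png",(180,150,340,290),4)
E
```

```text
time: 8.3
eef_pos: [590.8, 42.8, 97.4]
tool_rot: [0.55, 0.445, -0.394, 0.587]
force: [0.1, -0.2, -2.7]
width: 36.2
time: 8.8
eef_pos: [589.5, 42.9, 98.6]
tool_rot: [0.549, 0.445, -0.394, 0.587]
force: [-0.1, -0.2, -2.1]
width: 35.8
t 8.8 pos [589.5  42.9  98.6] F [-0.1 -0.2 -2.1] M [ 0.01  0.47 -0.01] w 35.8
x [ 0.293  0.027 -0.956] y [0.952 0.087 0.294] z [ 0.09  -0.996  0.   ]
sg 1 rot [ 0.918  0.083 -3.003] shift m [-0.0002 -0.0009 -0.0036]
sg -1 rot [-0.     0.002  0.   ] shift m [-0.0002 -0.0009 -0.0036]
```

View pics/w8.png

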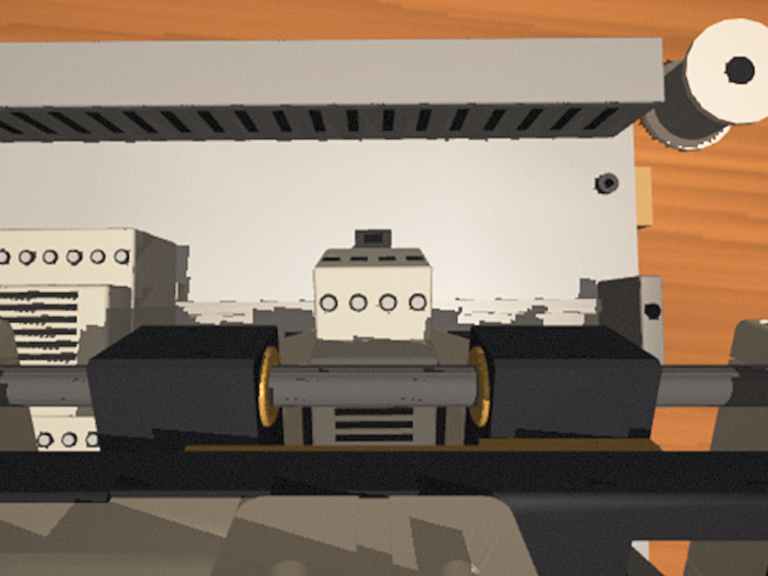

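View pics/s2.png

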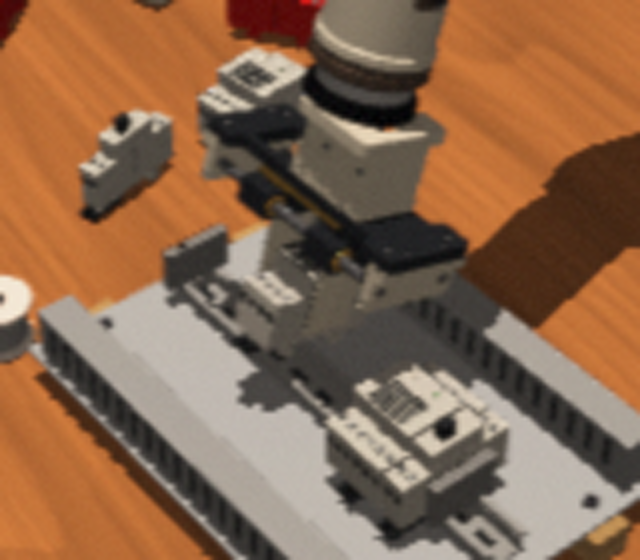

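```bash
python3 - <<'E'
from h import *
s=r.sense();im=r.get_image("wrist");save(im,"w9.png",(110,180,410,230),2.6)
psi=np.radians(5.2);n=np.array([np.cos(psi),np.sin(psi),0])
for row in (200,201,202):
 for z in (38,40,42,44):
  P=[atz(im,(c,row),z,s)@n for c in (160,330)]
  # previous: near edge perp coordinate
  near=np.array([582.7-(z-36)*0.0246,45,0])@n
  print(row,z,np.round(np.array(P)-near,1))
E
```

```text
200 38 [34.9 34.8]
200 40 [34.9 34.8]
200 42 [34.9 34.8]
200 44 [34.9 34.8]
201 38 [34.2 34.1]
201 40 [34.2 34.1]
201 42 [34.2 34.2]
201 44 [34.2 34.2]
202 38 [33.5 33.4]
202 40 [33.5 33.5]
202 42 [33.5 33.5]
202 44 [33.5 33.5]
```

View pics/w9.png

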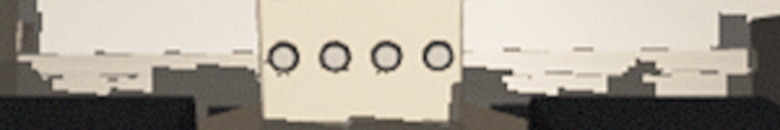

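```bash
python3 -m crank '[{"jaw":0.03,"tx":0,"ty":0,"tz":-0.004,"rx":0,"ry":0,"rz":0},{"jaw":0.03,"tx":0,"ty":0,"tz":-0.003,"rx":0,"ry":0,"rz":0},{"jaw":0.03,"tx":0,"ty":0,"tz":-0.002,"rx":0,"ry":0,"rz":0},{"jaw":0.03,"tx":0,"ty":0,"tz":-0.001,"rx":0,"ry":0,"rz":0},{"jaw":0.03,"tx":0,"ty":0,"tz":0,"rx":0,"ry":0,"rz":0}]'
python3 -m crank '[{"jaw":0.03,"tx":0,"ty":0,"tz":-0.001,"rx":0,"ry":0,"rz":0},{"jaw":0.03,"tx":0,"ty":0,"tz":-0.001,"rx":0,"ry":0,"rz":0},{"jaw":0.03,"tx":0,"ty":0,"tz":-0.001,"rx":0,"ry":0,"rz":0},{"jaw":0.03,"tx":0,"ty":0,"tz":0,"rx":0,"ry":0,"rz":0},{"jaw":0.03,"tx":0,"ty":0,"tz":0,"rx":0,"ry":0,"rz":0}]'
python3 - <<'E'
from h import *
state()
E
```

```text
time: 9.45
eef_pos: [588.7, 43.1, 87.1]
tool_rot: [0.549, 0.446, -0.394, 0.587]
force: [0.5, 0.4, -2.6]
width: 36.2
time: 9.95
eef_pos: [588.9, 43.0, 84.5]
tool_rot: [0.549, 0.446, -0.394, 0.587]
force: [-0.7, 0.2, -1.9]
width: 35.6
t 9.95 pos [588.9  43.   84.5] F [-0.7  0.2 -1.9] M [0.01 0.49 0.01] w 35.6
x [ 0.292  0.027 -0.956] y [0.952 0.087 0.293] z [ 0.091 -0.996 -0.   ]
```

```bash
python3 -m crank '[{"jaw":0.03,"tx":0,"ty":0,"tz":-0.001,"rx":0,"ry":0,"rz":0},{"jaw":0.03,"tx":0,"ty":0,"tz":-0.001,"rx":0,"ry":0,"rz":0},{"jaw":0.03,"tx":0,"ty":0,"tz":0,"rx":0,"ry":0,"rz":0},{"jaw":0.03,"tx":0,"ty":0,"tz":0,"rx":0,"ry":0,"rz":0},{"jaw":0.03,"tx":0,"ty":0,"tz":0,"rx":0,"ry":0,"rz":0}]'
python3 -m crank '[{"jaw":0.03,"tx":0,"ty":0,"tz":-0.001,"rx":0,"ry":0,"rz":0},{"jaw":0.03,"tx":0,"ty":0,"tz":-0.0005,"rx":0,"ry":0,"rz":0},{"jaw":0.03,"tx":0,"ty":0,"tz":0,"rx":0,"ry":0,"rz":0},{"jaw":0.03,"tx":0,"ty":0,"tz":0,"rx":0,"ry":0,"rz":0},{"jaw":0.03,"tx":0,"ty":0,"tz":0,"rx":0,"ry":0,"rz":0}]'
python3 - <<'E'
from h import *
state()
E
```

```text
time: 10.45
eef_pos: [588.9, 43.1, 82.5]
tool_rot: [0.549, 0.446, -0.394, 0.587]
force: [-0.1, -0.3, -1.6]
width: 35.7
time: 10.95
eef_pos: [588.9, 43.0, 81.0]
tool_rot: [0.549, 0.446, -0.394, 0.587]
force: [0.1, -0.3, -1.4]
width: 35.8
t 10.95 pos [588.9  43.   81. ] F [ 0.1 -0.3 -1.4] M [0.   0.5  0.01] w 35.8
x [ 0.292  0.027 -0.956] y [0.952 0.087 0.293] z [ 0.091 -0.996 -0.   ]
```

```bash
python3 -m crank '[{"jaw":0.03,"tx":0,"ty":0,"tz":-0.001,"rx":0,"ry":0,"rz":0},{"jaw":0.03,"tx":0,"ty":0,"tz":0,"rx":0,"ry":0,"rz":0},{"jaw":0.03,"tx":0,"ty":0,"tz":0,"rx":0,"ry":0,"rz":0},{"jaw":0.03,"tx":0,"ty":0,"tz":0,"rx":0,"ry":0,"rz":0},{"jaw":0.03,"tx":0,"ty":0,"tz":0,"rx":0,"ry":0,"rz":0}]'
python3 -m crank '[{"jaw":0.03,"tx":0,"ty":0,"tz":-0.001,"rx":0,"ry":0,"rz":0},{"jaw":0.03,"tx":0,"ty":0,"tz":0,"rx":0,"ry":0,"rz":0},{"jaw":0.03,"tx":0,"ty":0,"tz":0,"rx":0,"ry":0,"rz":0},{"jaw":0.03,"tx":0,"ty":0,"tz":0,"rx":0,"ry":0,"rz":0},{"jaw":0.03,"tx":0,"ty":0,"tz":0,"rx":0,"ry":0,"rz":0}]'
python3 - <<'E'
from h import *
state()
E
```

```text
time: 11.45
eef_pos: [589.0, 43.0, 80.0]
tool_rot: [0.549, 0.446, -0.394, 0.587]
force: [-0.1, -0.6, -2.1]
width: 36.1
time: 11.95
eef_pos: [589.0, 43.0, 79.0]
tool_rot: [0.549, 0.446, -0.394, 0.587]
force: [0.3, 0.6, -2.3]
width: 35.8
t 11.95 pos [589.  43.  79.] F [ 0.3  0.6 -2.3] M [-0.02  0.46  0.02] w 35.8
x [ 0.292  0.027 -0.956] y [0.952 0.087 0.293] z [ 0.091 -0.996 -0.   ]
```

```bash
python3 -m crank '[{"jaw":0.03,"tx":0,"ty":0,"tz":-0.001,"rx":0,"ry":0,"rz":0},{"jaw":0.03,"tx":0,"ty":0,"tz":0,"rx":0,"ry":0,"rz":0},{"jaw":0.03,"tx":0,"ty":0,"tz":0,"rx":0,"ry":0,"rz":0},{"jaw":0.03,"tx":0,"ty":0,"tz":0,"rx":0,"ry":0,"rz":0},{"jaw":0.03,"tx":0,"ty":0,"tz":0,"rx":0,"ry":0,"rz":0}]'
python3 - <<'E'
from h import *
state()
im=r.get_image("scene");save(im,"s3.png",(180,170,340,290),5)
E
```

```text
time: 12.45
eef_pos: [588.9, 43.0, 78.0]
tool_rot: [0.549, 0.446, -0.394, 0.587]
force: [-0.2, 0.7, -1.1]
width: 36.4
t 12.45 pos [588.9  43.   78. ] F [-0.2  0.7 -1.1] M [-0.07  0.47 -0.01] w 36.4
x [ 0.292  0.027 -0.956] y [0.952 0.087 0.293] z [ 0.091 -0.996 -0.   ]
```

View pics/s3.png

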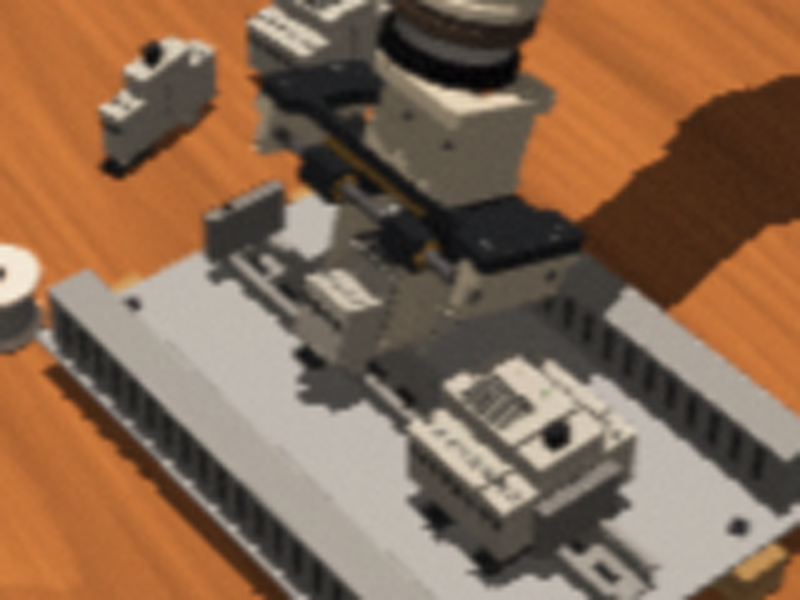

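```bash
for i in 1; do python3 -m crank '[{"jaw":0.03,"tx":0,"ty":0,"tz":-0.001,"rx":0,"ry":0,"rz":0},{"jaw":0.03,"tx":0,"ty":0,"tz":0,"rx":0,"ry":0,"rz":0},{"jaw":0.03,"tx":0,"ty":0,"tz":0,"rx":0,"ry":0,"rz":0},{"jaw":0.03,"tx":0,"ty":0,"tz":0,"rx":0,"ry":0,"rz":0},{"jaw":0.03,"tx":0,"ty":0,"tz":0,"rx":0,"ry":0,"rz":0}]'; done
python3 - <<'E'
from h import *
state()
E
```

```text
time: 13.0
eef_pos: [589.2, 43.0, 77.6]
tool_rot: [0.549, 0.446, -0.394, 0.587]
force: [-3.0, -0.5, 6.2]
width: 35.8
t 13.0 pos [589.2  43.   77.6] F [-3.  -0.5  6.2] M [-0.02  0.79 -0.04] w 35.8
x [ 0.292  0.026 -0.956] y [0.952 0.087 0.294] z [ 0.091 -0.996  0.   ]
```

Roof contact at z ≈ 77.8: the force is normal to the tilted roof, and the rail top works out at about 40.8. I'll back off 0.5 mm and slide the lip in along the module's own x.

```bash
python3 -m crank '[{"jaw":0.03,"tx":0,"ty":0,"tz":0.0013,"rx":0,"ry":0,"rz":0},{"jaw":0.03,"tx":0.001,"ty":0.0001,"tz":0.0003,"rx":0,"ry":0,"rz":0},{"jaw":0.03,"tx":0.001,"ty":0.0001,"tz":0.0003,"rx":0,"ry":0,"rz":0},{"jaw":0.03,"tx":0.0009,"ty":0.0001,"tz":0.0003,"rx":0,"ry":0,"rz":0},{"jaw":0.03,"tx":0,"ty":0,"tz":0,"rx":0,"ry":0,"rz":0}]'
python3 -m crank '[{"jaw":0.03,"tx":0.001,"ty":0.0001,"tz":0.0003,"rx":0,"ry":0,"rz":0},{"jaw":0.03,"tx":0,"ty":0,"tz":0,"rx":0,"ry":0,"rz":0},{"jaw":0.03,"tx":0,"ty":0,"tz":0,"rx":0,"ry":0,"rz":0},{"jaw":0.03,"tx":0,"ty":0,"tz":0,"rx":0,"ry":0,"rz":0},{"jaw":0.03,"tx":0,"ty":0,"tz":0,"rx":0,"ry":0,"rz":0}]'
python3 - <<'E'
from h import *
state()
E
```

```text
time: 13.5
eef_pos: [592.0, 43.4, 79.1]
tool_rot: [0.549, 0.446, -0.394, 0.587]
force: [-0.1, 0.3, -2.8]
width: 36.1
time: 14.0
eef_pos: [592.8, 43.4, 79.5]
tool_rot: [0.549, 0.446, -0.394, 0.587]
force: [0.3, -1.1, -2.4]
width: 36.0
t 14.0 pos [592.8  43.4  79.5] F [ 0.3 -1.1 -2.4] M [-0.01  0.5   0.04] w 36.0
x [ 0.292  0.027 -0.956] y [0.952 0.087 0.293] z [ 0.091 -0.996 -0.   ]
```

```bash
python3 -m crank '[{"jaw":0.03,"tx":0.001,"ty":0.0001,"tz":0.0003,"rx":0,"ry":0,"rz":0},{"jaw":0.03,"tx":0,"ty":0,"tz":0,"rx":0,"ry":0,"rz":0},{"jaw":0.03,"tx":0,"ty":0,"tz":0,"rx":0,"ry":0,"rz":0},{"jaw":0.03,"tx":0,"ty":0,"tz":0,"rx":0,"ry":0,"rz":0},{"jaw":0.03,"tx":0,"ty":0,"tz":0,"rx":0,"ry":0,"rz":0}]'
python3 -m crank '[{"jaw":0.03,"tx":0.0007,"ty":0.0001,"tz":0.0002,"rx":0,"ry":0,"rz":0},{"jaw":0.03,"tx":0,"ty":0,"tz":0,"rx":0,"ry":0,"rz":0},{"jaw":0.03,"tx":0,"ty":0,"tz":0,"rx":0,"ry":0,"rz":0},{"jaw":0.03,"tx":0,"ty":0,"tz":0,"rx":0,"ry":0,"rz":0},{"jaw":0.03,"tx":0,"ty":0,"tz":0,"rx":0,"ry":0,"rz":0}]'
python3 - <<'E'
from h import *
state()
E
```

```text
time: 14.5
eef_pos: [593.8, 43.5, 79.8]
tool_rot: [0.549, 0.446, -0.394, 0.587]
force: [0.2, 0.5, -2.4]
width: 36.2
time: 15.0
eef_pos: [594.5, 43.6, 80.0]
tool_rot: [0.549, 0.446, -0.394, 0.587]
force: [-0.3, 0.1, -2.2]
width: 35.8
t 15.0 pos [594.5  43.6  80. ] F [-0.3  0.1 -2.2] M [-0.03  0.49 -0.06] w 35.8
x [ 0.292  0.027 -0.956] y [0.952 0.087 0.293] z [ 0.091 -0.996 -0.   ]
```

```bash
python3 -m crank '[{"jaw":0.03,"tx":0.0007,"ty":0.0001,"tz":0.0002,"rx":0,"ry":0,"rz":0},{"jaw":0.03,"tx":0,"ty":0,"tz":0,"rx":0,"ry":0,"rz":0},{"jaw":0.03,"tx":0,"ty":0,"tz":0,"rx":0,"ry":0,"rz":0},{"jaw":0.03,"tx":0,"ty":0,"tz":0,"rx":0,"ry":0,"rz":0},{"jaw":0.03,"tx":0,"ty":0,"tz":0,"rx":0,"ry":0,"rz":0}]'
python3 - <<'E'
from h import *
state()
E
```

```text
time: 15.5
eef_pos: [594.9, 43.7, 80.0]
tool_rot: [0.549, 0.446, -0.394, 0.587]
force: [-1.3, -0.5, -1.1]
width: 35.8
t 15.5 pos [594.9  43.7  80. ] F [-1.3 -0.5 -1.1] M [-0.05  0.81  0.02] w 35.8
x [ 0.291  0.026 -0.956] y [0.952 0.087 0.292] z [ 0.091 -0.996  0.   ]
```

```bash
python3 -m crank '[{"jaw":0.03,"tx":0.001,"ty":0.0001,"tz":-0.0004,"rx":-0.0026,"ry":0.029,"rz":0},{"jaw":0.03,"tx":0.001,"ty":0.0001,"tz":-0.0004,"rx":-0.0026,"ry":0.029,"rz":0},{"jaw":0.03,"tx":0.001,"ty":0.0001,"tz":-0.0004,"rx":-0.0026,"ry":0.029,"rz":0},{"jaw":0.03,"tx":0,"ty":0,"tz":0,"rx":0,"ry":0,"rz":0},{"jaw":0.03,"tx":0,"ty":0,"tz":0,"rx":0,"ry":0,"rz":0}]'
python3 - <<'E'
from h import *
togo((0,0,0),np.radians(5.2))
E
```

```text
time: 16.0
eef_pos: [598.4, 44.0, 78.9]
tool_rot: [0.529, 0.469, -0.419, 0.569]
force: [-0.1, 1.6, -2.8]
width: 35.8
t 16.0 pos [598.4  44.   78.9] F [-0.1  1.6 -2.8] M [-0.04  0.43  0.02] w 35.8
x [ 0.208  0.019 -0.978] y [0.974 0.088 0.209] z [ 0.091 -0.996 -0.   ]
sg 1 rot [ 0.329  0.031 -3.124] shift m [-0.5984 -0.044  -0.0789]
sg -1 rot [-0.019  0.21   0.   ] shift m [-0.5984 -0.044  -0.0789]
```

```bash
python3 -m crank '[{"jaw":0.03,"tx":0.001,"ty":0.0001,"tz":-0.0007,"rx":-0.0016,"ry":0.0175,"rz":0},{"jaw":0.03,"tx":0.001,"ty":0.0001,"tz":-0.0006,"rx":-0.0016,"ry":0.0175,"rz":0},{"jaw":0.03,"tx":0,"ty":0,"tz":0,"rx":0,"ry":0,"rz":0},{"jaw":0.03,"tx":0,"ty":0,"tz":0,"rx":0,"ry":0,"rz":0},{"jaw":0.03,"tx":0,"ty":0,"tz":0,"rx":0,"ry":0,"rz":0}]'
python3 - <<'E'
from h import *
state()
E
```

```text
time: 16.5
eef_pos: [600.1, 44.2, 78.0]
tool_rot: [0.52, 0.479, -0.43, 0.562]
force: [-3.9, -0.4, 4.2]
width: 36.1
t 16.5 pos [600.1  44.2  78. ] F [-3.9 -0.4  4.2] M [-0.1   1.26  0.01] w 36.1
x [ 0.173  0.016 -0.985] y [0.981 0.089 0.174] z [ 0.091 -0.996  0.   ]
```

```bash
python3 -m crank '[{"jaw":0.03,"tx":-0.0007,"ty":0,"tz":-0.0004,"rx":0,"ry":0,"rz":0},{"jaw":0.03,"tx":0.0003,"ty":0,"tz":-0.0004,"rx":-0.0016,"ry":0.0175,"rz":0},{"jaw":0.03,"tx":0,"ty":0,"tz":0,"rx":0,"ry":0,"rz":0},{"jaw":0.03,"tx":0,"ty":0,"tz":0,"rx":0,"ry":0,"rz":0},{"jaw":0.03,"tx":0,"ty":0,"tz":0,"rx":0,"ry":0,"rz":0}]'
python3 - <<'E'
from h import *
s=state()
im=r.get_image("wrist");save(im,"w10.png",(180,110,320,240),5)
im=r.get_image("scene");save(im,"s4.png",(180,170,340,290),5)
E
```

```text
time: 17.0
eef_pos: [600.6, 44.2, 77.7]
tool_rot: [0.517, 0.483, -0.434, 0.558]
force: [-3.5, -0.7, 6.1]
width: 35.8
t 17.0 pos [600.6  44.2  77.7] F [-3.5 -0.7  6.1] M [-0.17  0.91 -0.03] w 35.8
x [ 0.158  0.014 -0.987] y [0.983 0.09  0.158] z [ 0.091 -0.996  0.   ]
```

View pics/w10.png

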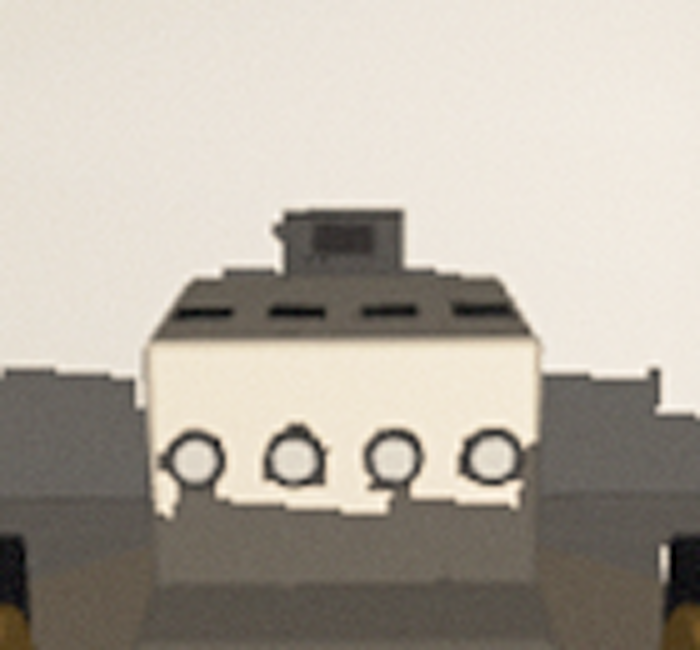

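View pics/s4.png

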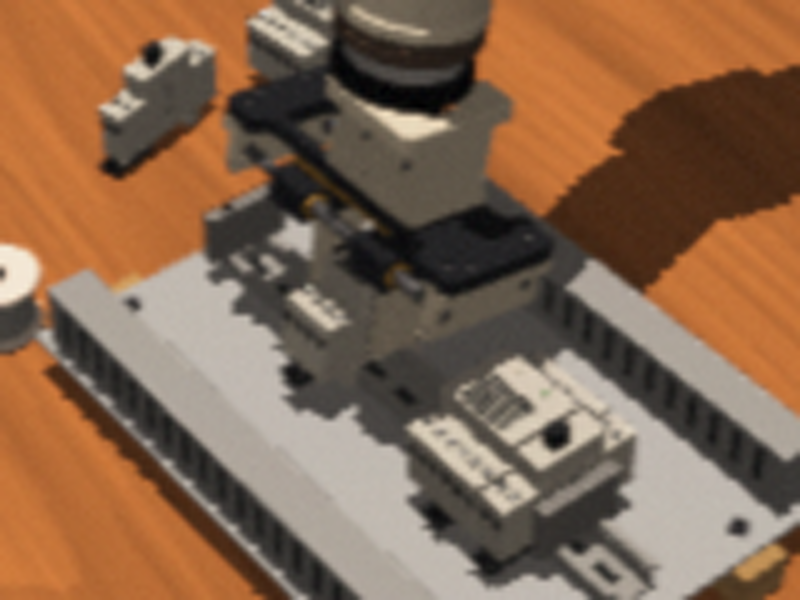

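```bash
python3 -m crank '[{"jaw":0.03,"tx":0,"ty":0,"tz":-0.0007,"rx":-0.0016,"ry":0.0175,"rz":0},{"jaw":0.03,"tx":0.0003,"ty":0,"tz":-0.0007,"rx":-0.0016,"ry":0.0175,"rz":0},{"jaw":0.03,"tx":0,"ty":0,"tz":0,"rx":0,"ry":0,"rz":0},{"jaw":0.03,"tx":0,"ty":0,"tz":0,"rx":0,"ry":0,"rz":0},{"jaw":0.03,"tx":0,"ty":0,"tz":0,"rx":0,"ry":0,"rz":0}]'
python3 - <<'E'
from h import *
s=state()
im=r.get_image("wrist");save(im,"w11.png",(180,110,320,240),5)
E
```

```text
time: 17.6
eef_pos: [601.9, 44.3, 77.0]
tool_rot: [0.509, 0.491, -0.443, 0.551]
force: [-3.5, -0.8, 9.1]
width: 36.2
t 17.6 pos [601.9  44.3  77. ] F [-3.5 -0.8  9.1] M [-0.19  0.7  -0.04] w 36.2
x [ 0.125  0.011 -0.992] y [0.988 0.09  0.125] z [ 0.091 -0.996  0.   ]
```

View pics/w11.png

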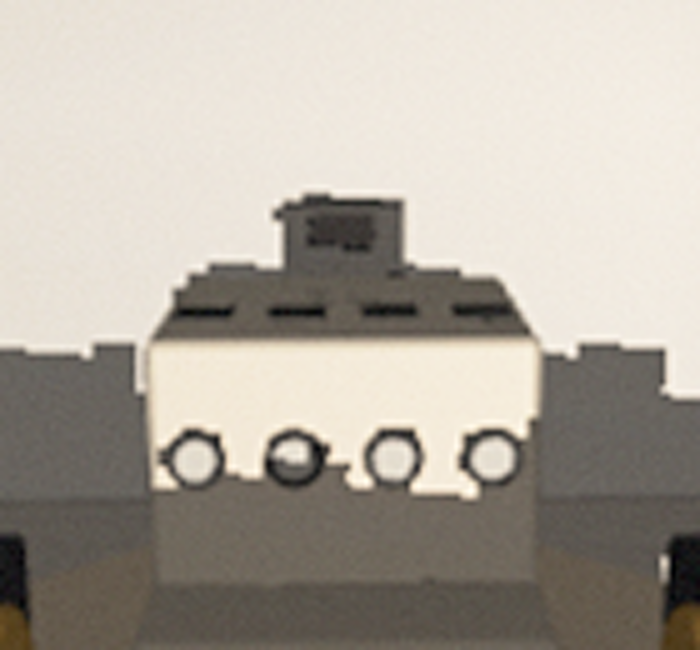

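```bash
python3 -m crank '[{"jaw":0.03,"tx":0.0005,"ty":0,"tz":-0.0006,"rx":-0.0016,"ry":0.0175,"rz":0},{"jaw":0.03,"tx":0.0005,"ty":0,"tz":-0.0006,"rx":-0.0016,"ry":0.0175,"rz":0},{"jaw":0.03,"tx":0.0003,"ty":0,"tz":-0.0003,"rx":-0.0016,"ry":0.0175,"rz":0},{"jaw":0.03,"tx":0,"ty":0,"tz":0,"rx":0,"ry":0,"rz":0},{"jaw":0.03,"tx":0,"ty":0,"tz":0,"rx":0,"ry":0,"rz":0}]'
python3 - <<'E'
from h import *
s=state()
im=r.get_image("wrist");save(im,"w12.png",(180,110,320,240),5)
E
```

```text
time: 18.15
eef_pos: [603.8, 44.5, 76.0]
tool_rot: [0.496, 0.504, -0.457, 0.539]
force: [-2.0, -0.5, 11.3]
width: 35.5
t 18.15 pos [603.8  44.5  76. ] F [-2.  -0.5 11.3] M [-0.14  0.76  0.  ] w 35.5
x [ 0.074  0.007 -0.997] y [0.993 0.09  0.074] z [ 0.091 -0.996  0.   ]
```

View pics/w12.png

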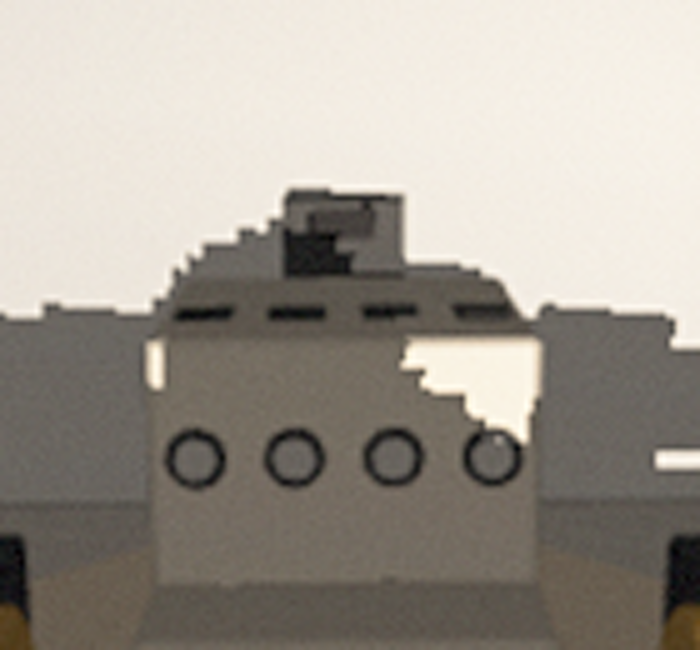

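```bash
python3 -m crank '[{"jaw":0.03,"tx":0.0005,"ty":0,"tz":-0.0006,"rx":-0.0016,"ry":0.0175,"rz":0},{"jaw":0.03,"tx":0.0005,"ty":0,"tz":-0.0006,"rx":-0.0016,"ry":0.0175,"rz":0},{"jaw":0.03,"tx":0.0003,"ty":0,"tz":-0.0003,"rx":-0.0016,"ry":0.0175,"rz":0},{"jaw":0.03,"tx":0,"ty":0,"tz":0,"rx":0,"ry":0,"rz":0},{"jaw":0.03,"tx":0,"ty":0,"tz":0,"rx":0,"ry":0,"rz":0}]'
python3 - <<'E'
from h import *
s=state()
im=r.get_image("wrist");save(im,"w13.png",(180,110,320,240),5)
E
```

```text
time: 18.7
eef_pos: [605.9, 44.6, 74.8]
tool_rot: [0.483, 0.517, -0.471, 0.528]
force: [-1.2, -0.6, 11.0]
width: 36.0
t 18.7 pos [605.9  44.6  74.8] F [-1.2 -0.6 11. ] M [-0.11  0.52 -0.  ] w 36.0
x [ 0.023  0.002 -1.   ] y [0.996 0.091 0.023] z [ 0.091 -0.996 -0.   ]
```

View pics/w13.png

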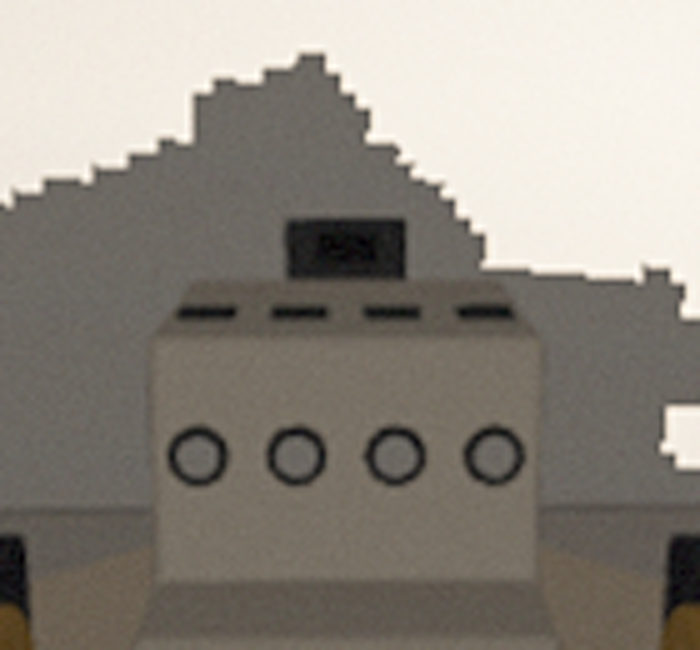

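The tab snapped back in (tab top row 187 → 218 in the crop), which looks like the click. I'll unload, then tug gently upward to check.

```bash
python3 -m crank '[{"jaw":0.03,"tx":0,"ty":0,"tz":0.0005,"rx":-0.001,"ry":0.01,"rz":0},{"jaw":0.03,"tx":0,"ty":0,"tz":0.0005,"rx":0,"ry":0,"rz":0},{"jaw":0.03,"tx":0,"ty":0,"tz":0.0005,"rx":0,"ry":0,"rz":0},{"jaw":0.03,"tx":0,"ty":0,"tz":0.0005,"rx":0,"ry":0,"rz":0},{"jaw":0.03,"tx":0,"ty":0,"tz":0,"rx":0,"ry":0,"rz":0}]'
python3 - <<'E'
from h import *
s=state()
E
```

```text
time: 19.25
eef_pos: [604.7, 44.5, 74.7]
tool_rot: [0.48, 0.52, -0.474, 0.525]
force: [6.3, -0.1, -1.6]
width: 35.8
t 19.25 pos [604.7  44.5  74.7] F [ 6.3 -0.1 -1.6] M [ 0.19 -1.59  0.01] w 35.8
x [ 0.011  0.002 -1.   ] y [0.996 0.091 0.011] z [ 0.091 -0.996 -0.001]
```

```bash
python3 -m crank '[{"jaw":0.03,"tx":0,"ty":0,"tz":0.0008,"rx":0,"ry":-0.01,"rz":0},{"jaw":0.03,"tx":0,"ty":0,"tz":0.0005,"rx":0,"ry":0,"rz":0},{"jaw":0.03,"tx":0,"ty":0,"tz":0,"rx":0,"ry":0,"rz":0},{"jaw":0.03,"tx":0,"ty":0,"tz":0,"rx":0,"ry":0,"rz":0},{"jaw":0.03,"tx":0,"ty":0,"tz":0,"rx":0,"ry":0,"rz":0}]'
python3 - <<'E'
from h import *
s=state()
im=r.get_image("wrist");save(im,"w14.png",(180,110,320,240),5)
E
```

```text
time: 19.75
eef_pos: [604.4, 44.4, 74.8]
tool_rot: [0.482, 0.518, -0.471, 0.527]
force: [9.8, 0.7, -10.4]
width: 36.0
t 19.75 pos [604.4  44.4  74.8] F [  9.8   0.7 -10.4] M [ 0.3  -1.97  0.04] w 36.0
x [ 0.02   0.002 -1.   ] y [0.996 0.091 0.02 ] z [ 0.091 -0.996 -0.   ]
```

View pics/w14.png

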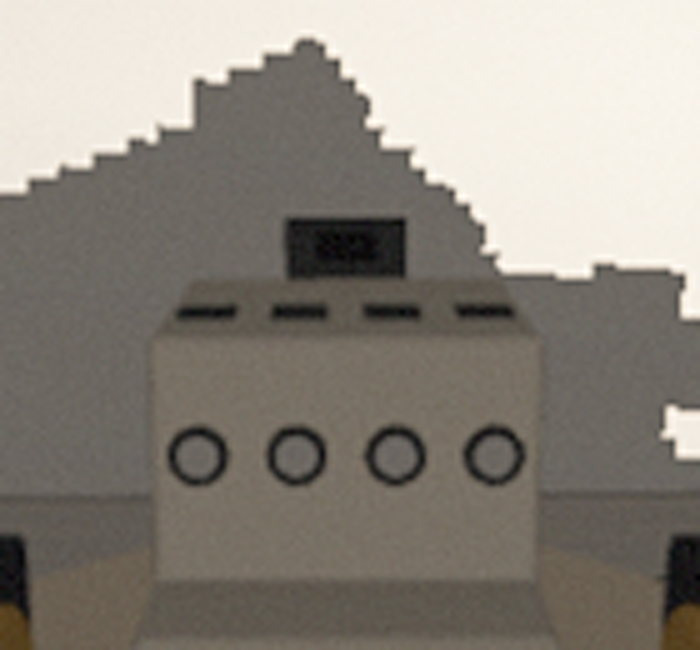

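Held with about 8 N of upward pull and no movement, so it is clipped. I'll unload and open.

```bash
python3 -m crank '[{"jaw":0.03,"tx":0.0007,"ty":0,"tz":-0.0008,"rx":0,"ry":0,"rz":0},{"jaw":0.03,"tx":0,"ty":0,"tz":0,"rx":0,"ry":0,"rz":0},{"jaw":0.055,"tx":0,"ty":0,"tz":0,"rx":0,"ry":0,"rz":0},{"jaw":0.055,"tx":0,"ty":0,"tz":0,"rx":0,"ry":0,"rz":0},{"jaw":0.055,"tx":0,"ty":0,"tz":0,"rx":0,"ry":0,"rz":0}]'
python3 - <<'E'
from h import *
s=state()
E
```

```text
time: 20.3
eef_pos: [602.2, 44.0, 74.3]
tool_rot: [0.48, 0.519, -0.473, 0.526]
force: [-0.6, 0.9, 0.0]
width: 53.5
t 20.3 pos [602.2  44.   74.3] F [-0.6  0.9  0. ] M [-0.02  0.06  0.01] w 53.5
x [ 0.014  0.    -1.   ] y [0.996 0.091 0.014] z [ 0.091 -0.996  0.001]
```

```bash
python3 -m crank '[{"jaw":0.06,"tx":0,"ty":0,"tz":0.01,"rx":0,"ry":0.014,"rz":0},{"jaw":0.06,"tx":0,"ty":0,"tz":0.02,"rx":0,"ry":0,"rz":0},{"jaw":0.06,"tx":0,"ty":0,"tz":0.025,"rx":0,"ry":0,"rz":0},{"jaw":0.06,"tx":0,"ty":0,"tz":0.025,"rx":0,"ry":0,"rz":0},{"jaw":0,"tx":0,"ty":-0.01,"tz":0.01,"rx":0,"ry":0,"rz":0}]'
python3 -m crank '[{"jaw":0,"tx":0,"ty":-0.01,"tz":0,"rx":0.0145,"ry":0.0013,"rz":0},{"jaw":0,"tx":0,"ty":-0.015,"tz":0,"rx":0.0145,"ry":0.0013,"rz":0},{"jaw":0,"tx":0,"ty":-0.015,"tz":0,"rx":0.0145,"ry":0.0013,"rz":0},{"jaw":0,"tx":0,"ty":-0.01,"tz":0,"rx":0.0145,"ry":0.0013,"rz":0},{"jaw":0,"tx":0,"ty":0,"tz":0,"rx":0.0145,"ry":0.0013,"rz":0}]'
python3 -m crank '[{"jaw":0,"tx":0,"ty":0,"tz":0,"rx":0.0145,"ry":0.0013,"rz":0},{"jaw":0,"tx":0,"ty":0,"tz":0,"rx":0,"ry":0,"rz":0},{"jaw":0,"tx":0,"ty":0,"tz":0,"rx":0,"ry":0,"rz":0},{"jaw":0,"tx":0,"ty":0,"tz":0,"rx":0,"ry":0,"rz":0},{"jaw":0,"tx":0,"ty":0,"tz":0,"rx":0,"ry":0,"rz":0}]'
python3 - <<'E'
from h import *
s=state()
im=r.get_image("wrist");save(im,"w15.png",None,1.5)
im=r.get_image("scene");save(im,"s5.png",(180,170,340,290),5)
im=r.get_image("top");save(im,"t5.png",(90,110,250,200),5)
E
```

```text
time: 20.8
eef_pos: [604.2, 36.1, 167.4]
tool_rot: [0.478, 0.522, -0.474, 0.524]
force: [0.6, -0.0, 0.2]
width: 55.7
time: 21.3
eef_pos: [602.6, -19.2, 163.9]
tool_rot: [0.495, 0.54, -0.46, 0.502]
force: [-0.3, -1.1, -0.4]
width: 16.6
time: 21.8
eef_pos: [603.4, -15.0, 165.1]
tool_rot: [0.498, 0.544, -0.454, 0.5]
force: [0.4, -0.6, 0.3]
width: 0.4
t 21.8 pos [603.4 -15.  165.1] F [ 0.4 -0.6  0.3] M [-0.09 -0.02  0.  ] w 0.4
x [-0.005  0.088 -0.996] y [0.996 0.092 0.003] z [ 0.092 -0.992 -0.088]
```

View pics/w15.png

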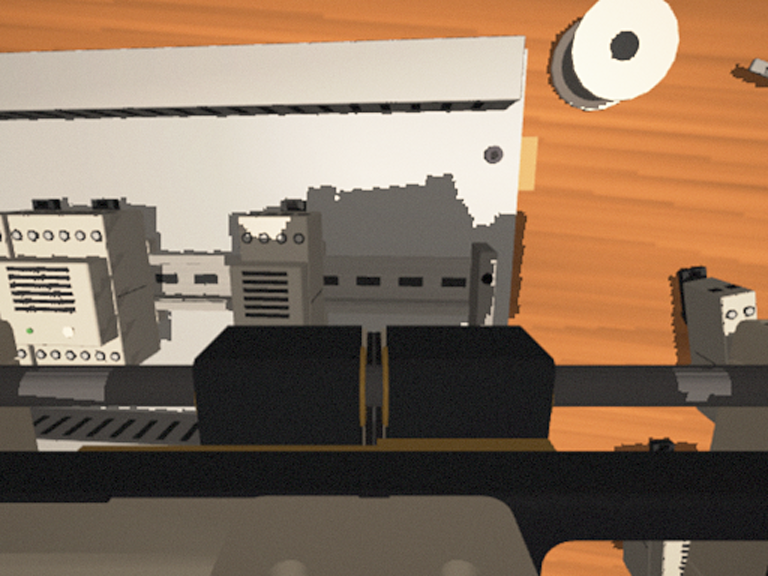

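View pics/s5.png

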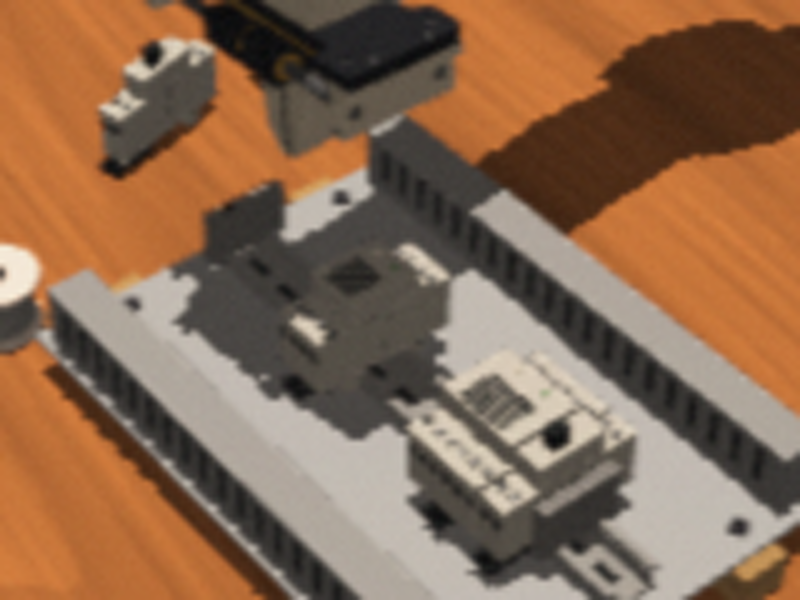

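View pics/t5.png

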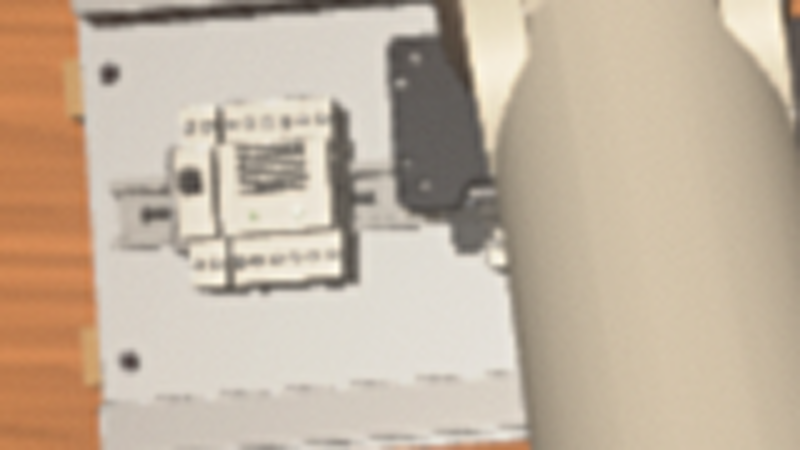

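```bash
python3 - <<'E'
from h import *
s=r.sense();im=r.get_image("wrist");save(im,"w16.png",(0,125,230,250),3.4)
for p in [(112,213),(232,213),(314,213)]:
  print(np.round(atz(im,(p[0]/1.5,p[1]/1.5),77.8,s),1))
E
```

```text
[637.2 133.   77.8]
[643.6  68.9  77.8]
[647.7  26.8  77.8]
```

View pics/w16.png

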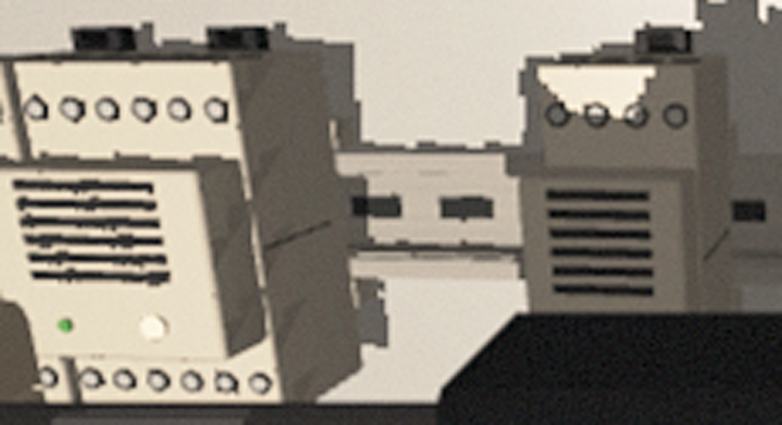

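```bash
python3 - <<'E'
from h import *
s=r.sense();im=r.get_image("wrist")
u=np.array([-np.sin(np.radians(5.2)),np.cos(np.radians(5.2)),0])
for p in [(69.3,142.6),(160,142.2),(204,142.2)]:
  q=atz(im,p,77.8,s);print(np.round(q,1),q@u)
togo((603,-8,72),np.radians(5.2))
E
```

```text
[636.4 137.3  77.8] 79.0291961095326
[643.8  64.6  77.8] 5.949031590371029
[647.1  30.7  77.8] -28.047983594393845
t 22.05 pos [603.4 -15.7 165. ] F [-0.7 -0.3  0.7] M [-0.07 -0.05  0.09] w 0.5
x [-0.005  0.087 -0.996] y [0.996 0.091 0.003] z [ 0.091 -0.992 -0.088]
sg 1 rot [ 0.008 -0.137  3.138] shift m [-0.0004  0.0077 -0.093 ]
sg -1 rot [-0.088 -0.005 -0.   ] shift m [-0.0004  0.0077 -0.093 ]
```

```bash
python3 -m crank '[{"jaw":0,"tx":0.001,"ty":0,"tz":-0.025,"rx":0,"ry":0.003,"rz":0},{"jaw":0,"tx":0,"ty":0,"tz":-0.03,"rx":0,"ry":0,"rz":0},{"jaw":0,"tx":0,"ty":0,"tz":-0.02,"rx":0,"ry":0,"rz":0},{"jaw":0,"tx":0,"ty":0,"tz":-0.01,"rx":0,"ry":0,"rz":0},{"jaw":0,"tx":0,"ty":0,"tz":0,"rx":0,"ry":0,"rz":0}]'
python3 -m crank '[{"jaw":0,"tx":0,"ty":0,"tz":-0.004,"rx":0,"ry":0,"rz":0},{"jaw":0,"tx":0,"ty":0,"tz":-0.003,"rx":0,"ry":0,"rz":0},{"jaw":0,"tx":0,"ty":0,"tz":0,"rx":0,"ry":0,"rz":0},{"jaw":0,"tx":0,"ty":0,"tz":0,"rx":0,"ry":0,"rz":0},{"jaw":0,"tx":0,"ty":0,"tz":0,"rx":0,"ry":0,"rz":0}]'
python3 - <<'E'
from h import *
state()
E
```

```text
time: 22.55
eef_pos: [603.4, -15.7, 78.7]
tool_rot: [0.497, 0.545, -0.456, 0.498]
force: [-0.1, 0.7, 0.0]
width: 0.5
time: 23.05
eef_pos: [604.8, -15.9, 73.5]
tool_rot: [0.497, 0.544, -0.455, 0.499]
force: [-0.1, 0.7, 0.5]
width: 0.4
t 23.05 pos [604.8 -15.9  73.5] F [-0.1  0.7  0.5] M [-0.09 -0.02 -0.02] w 0.4
x [-0.007  0.087 -0.996] y [0.996 0.09  0.001] z [ 0.09  -0.992 -0.088]
```

```bash
python3 -m crank '[{"jaw":0,"tx":0,"ty":0,"tz":-0.003,"rx":0,"ry":0,"rz":0},{"jaw":0,"tx":-0.0005,"ty":0.006,"tz":0,"rx":0,"ry":0,"rz":0},{"jaw":0,"tx":-0.0005,"ty":0.006,"tz":0,"rx":0,"ry":0,"rz":0},{"jaw":0,"tx":-0.0004,"ty":0.004,"tz":0,"rx":0,"ry":0,"rz":0},{"jaw":0,"tx":0,"ty":0,"tz":0,"rx":0,"ry":0,"rz":0}]'
python3 -m crank '[{"jaw":0,"tx":-0.0001,"ty":0.0015,"tz":0,"rx":0,"ry":0,"rz":0},{"jaw":0,"tx":-0.0001,"ty":0.0015,"tz":0,"rx":0,"ry":0,"rz":0},{"jaw":0,"tx":-0.0001,"ty":0.0015,"tz":0,"rx":0,"ry":0,"rz":0},{"jaw":0,"tx":-0.0001,"ty":0.0015,"tz":0,"rx":0,"ry":0,"rz":0},{"jaw":0,"tx":-0.0001,"ty":0.0015,"tz":0,"rx":0,"ry":0,"rz":0}]'
python3 - <<'E'
from h import *
state()
E
```

```text
time: 23.55
eef_pos: [602.9, 1.8, 70.1]
tool_rot: [0.497, 0.545, -0.455, 0.499]
force: [0.9, -0.8, 0.2]
width: 0.3
time: 24.05
eef_pos: [602.5, 7.7, 70.0]
tool_rot: [0.497, 0.545, -0.456, 0.499]
force: [0.3, 0.2, 0.1]
width: 0.4
t 24.05 pos [602.5   7.7  70. ] F [0.3 0.2 0.1] M [-0.09 -0.01  0.04] w 0.4
x [-0.008  0.087 -0.996] y [ 0.996  0.09  -0.   ] z [ 0.09  -0.992 -0.088]
```

```bash
python3 -m crank '[{"jaw":0,"tx":-0.0001,"ty":0.0015,"tz":0,"rx":0,"ry":0,"rz":0},{"jaw":0,"tx":-0.0001,"ty":0.0015,"tz":0,"rx":0,"ry":0,"rz":0},{"jaw":0,"tx":-0.0001,"ty":0.0015,"tz":0,"rx":0,"ry":0,"rz":0},{"jaw":0,"tx":-0.0001,"ty":0.0015,"tz":0,"rx":0,"ry":0,"rz":0},{"jaw":0,"tx":-0.0001,"ty":0.0015,"tz":0,"rx":0,"ry":0,"rz":0}]'
python3 - <<'E'
from h import *
state();im=r.get_image("wrist");save(im,"w17.png",None,1.5)
im=r.get_image("scene");save(im,"s6.png",(180,170,340,290),5)
E
```

```text
time: 24.55
eef_pos: [602.1, 13.3, 70.0]
tool_rot: [0.497, 0.544, -0.457, 0.499]
force: [-0.2, -4.4, 1.2]
width: 0.1
t 24.55 pos [602.1  13.3  70. ] F [-0.2 -4.4  1.2] M [-1.02  0.07 -0.02] w 0.1
x [-0.008  0.085 -0.996] y [ 0.996  0.089 -0.001] z [ 0.088 -0.992 -0.086]
```

View pics/s6.png

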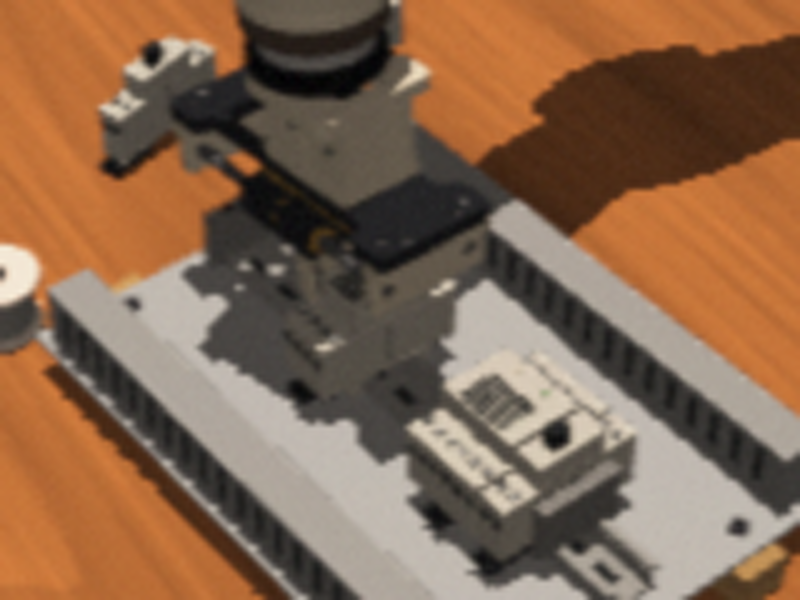

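View pics/w17.png

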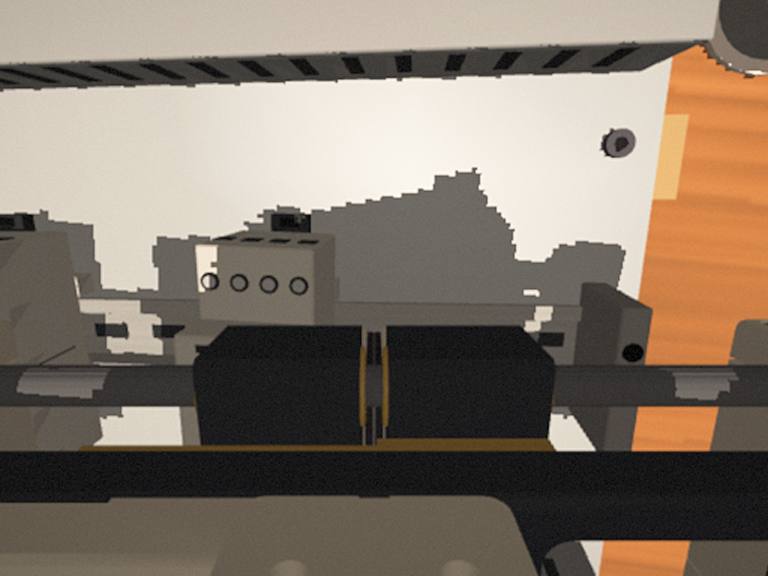

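```bash
python3 -m crank '[{"jaw":0,"tx":-0.0002,"ty":0.002,"tz":0,"rx":0,"ry":0,"rz":0},{"jaw":0,"tx":-0.0002,"ty":0.002,"tz":0,"rx":0,"ry":0,"rz":0},{"jaw":0,"tx":-0.0002,"ty":0.002,"tz":0,"rx":0,"ry":0,"rz":0},{"jaw":0,"tx":-0.0002,"ty":0.002,"tz":0,"rx":0,"ry":0,"rz":0},{"jaw":0,"tx":-0.0002,"ty":0.002,"tz":0,"rx":0,"ry":0,"rz":0}]'
python3 - <<'E'
from h import *
s=state();im=r.get_image("wrist");save(im,"w18.png",None,1.5)
E
```

```text
time: 25.15
eef_pos: [601.0, 25.4, 70.0]
tool_rot: [0.497, 0.545, -0.455, 0.499]
force: [0.1, -4.0, 0.7]
width: 0.4
t 25.15 pos [601.   25.4  70. ] F [ 0.1 -4.   0.7] M [-0.9   0.03 -0.02] w 0.4
x [-0.008  0.087 -0.996] y [ 0.996  0.091 -0.   ] z [ 0.09  -0.992 -0.088]
```

View pics/w18.png

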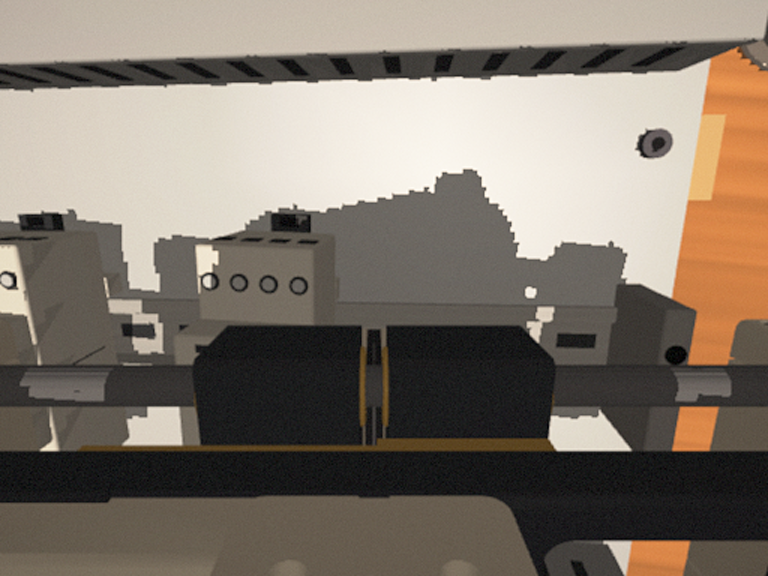

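```bash
python3 - <<'E'
from h import *
s=r.sense();im=r.get_image("wrist")
u=np.array([-np.sin(np.radians(5.2)),np.cos(np.radians(5.2)),0])
v=[atz(im,(c/1.5,245/1.5),77.8,s)@u for c in (24,197,316)];print(v,v[0]-v[1])
E
python3 -m crank '[{"jaw":0,"tx":-0.0003,"ty":0.003,"tz":0,"rx":0,"ry":0,"rz":0},{"jaw":0,"tx":-0.0003,"ty":0.003,"tz":0,"rx":0,"ry":0,"rz":0},{"jaw":0,"tx":-0.0003,"ty":0.003,"tz":0,"rx":0,"ry":0,"rz":0},{"jaw":0,"tx":-0.0003,"ty":0.003,"tz":0,"rx":0,"ry":0,"rz":0},{"jaw":0,"tx":-0.0003,"ty":0.003,"tz":0,"rx":0,"ry":0,"rz":0}]'
python3 -m crank '[{"jaw":0,"tx":-0.0003,"ty":0.003,"tz":0,"rx":0,"ry":0,"rz":0},{"jaw":0,"tx":-0.0003,"ty":0.003,"tz":0,"rx":0,"ry":0,"rz":0},{"jaw":0,"tx":-0.0002,"ty":0.002,"tz":0,"rx":0,"ry":0,"rz":0},{"jaw":0,"tx":-0.0002,"ty":0.002,"tz":0,"rx":0,"ry":0,"rz":0},{"jaw":0,"tx":-0.0002,"ty":0.002,"tz":0,"rx":0,"ry":0,"rz":0}]'
python3 - <<'E'
from h import *
s=state();im=r.get_image("wrist");save(im,"w19.png",(0,120,300,290),2.6)
E
```

```text
[np.float64(78.8451920526799), np.float64(23.640893649129495), np.float64(-12.059726017343243)] 55.20429840355041
time: 25.75
eef_pos: [599.5, 40.5, 70.0]
tool_rot: [0.497, 0.545, -0.455, 0.499]
force: [-1.1, -4.4, 2.1]
width: 0.2
time: 26.25
eef_pos: [598.3, 52.3, 70.0]
tool_rot: [0.497, 0.545, -0.456, 0.499]
force: [0.1, -4.7, 1.6]
width: 0.7
t 26.25 pos [598.3  52.3  70. ] F [ 0.1 -4.7  1.6] M [-0.92 -0.05 -0.  ] w 0.7
x [-0.008  0.087 -0.996] y [ 0.996  0.09  -0.   ] z [ 0.09  -0.992 -0.088]
```

View pics/w19.png

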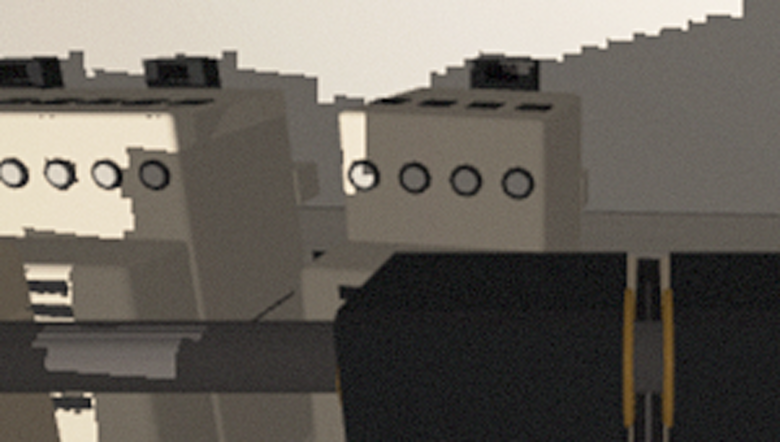

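```bash
python3 -m crank '[{"jaw":0,"tx":-0.0003,"ty":0.003,"tz":0,"rx":0,"ry":0,"rz":0},{"jaw":0,"tx":-0.0003,"ty":0.003,"tz":0,"rx":0,"ry":0,"rz":0},{"jaw":0,"tx":-0.0002,"ty":0.002,"tz":0,"rx":0,"ry":0,"rz":0},{"jaw":0,"tx":-0.0002,"ty":0.002,"tz":0,"rx":0,"ry":0,"rz":0},{"jaw":0,"tx":-0.0002,"ty":0.002,"tz":0,"rx":0,"ry":0,"rz":0}]'
python3 -m crank '[{"jaw":0,"tx":-0.0001,"ty":0.0015,"tz":0,"rx":0,"ry":0,"rz":0},{"jaw":0,"tx":-0.0001,"ty":0.0015,"tz":0,"rx":0,"ry":0,"rz":0},{"jaw":0,"tx":-0.0001,"ty":0.001,"tz":0,"rx":0,"ry":0,"rz":0},{"jaw":0,"tx":-0.0001,"ty":0.001,"tz":0,"rx":0,"ry":0,"rz":0},{"jaw":0,"tx":-0.0001,"ty":0.001,"tz":0,"rx":0,"ry":0,"rz":0}]'
python3 - <<'E'
from h import *
s=state();im=r.get_image("wrist");save(im,"w20.png",(0,120,300,290),2.6)
E
```

```text
time: 26.8
eef_pos: [597.1, 64.3, 70.0]
tool_rot: [0.497, 0.545, -0.456, 0.499]
force: [-0.0, -5.1, 2.3]
width: 0.3
time: 27.3
eef_pos: [596.6, 70.3, 70.0]
tool_rot: [0.497, 0.545, -0.456, 0.499]
force: [0.1, -5.9, 2.0]
width: 0.6
t 27.3 pos [596.6  70.3  70. ] F [ 0.1 -5.9  2. ] M [-0.91 -0.02 -0.1 ] w 0.6
x [-0.008  0.087 -0.996] y [ 0.996  0.09  -0.   ] z [ 0.09  -0.992 -0.088]
```

View pics/w20.png

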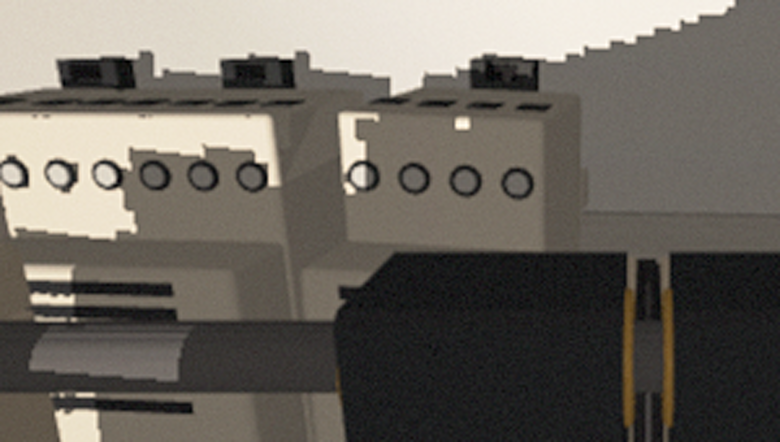

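```bash
python3 -m crank '[{"jaw":0,"tx":-0.0001,"ty":0.001,"tz":0,"rx":0,"ry":0,"rz":0},{"jaw":0,"tx":-0.0001,"ty":0.001,"tz":0,"rx":0,"ry":0,"rz":0},{"jaw":0,"tx":-0.0001,"ty":0.001,"tz":0,"rx":0,"ry":0,"rz":0},{"jaw":0,"tx":-0.0001,"ty":0.001,"tz":0,"rx":0,"ry":0,"rz":0},{"jaw":0,"tx":-0.0001,"ty":0.001,"tz":0,"rx":0,"ry":0,"rz":0}]'
python3 -m crank '[{"jaw":0,"tx":-0.0001,"ty":0.0005,"tz":0,"rx":0,"ry":0,"rz":0},{"jaw":0,"tx":0,"ty":0.0005,"tz":0,"rx":0,"ry":0,"rz":0},{"jaw":0,"tx":0,"ty":0.0005,"tz":0,"rx":0,"ry":0,"rz":0},{"jaw":0,"tx":0,"ty":0,"tz":0,"rx":0,"ry":0,"rz":0},{"jaw":0,"tx":0,"ty":0,"tz":0,"rx":0,"ry":0,"rz":0}]'
python3 - <<'E'
from h import *
s=state();im=r.get_image("wrist");save(im,"w21.png",(0,120,300,290),2.6)
E
```

```text
time: 27.85
eef_pos: [596.1, 75.3, 70.0]
tool_rot: [0.497, 0.545, -0.456, 0.499]
force: [-0.6, -4.3, 2.0]
width: 0.5
time: 28.35
eef_pos: [596.0, 76.8, 70.0]
tool_rot: [0.497, 0.545, -0.455, 0.499]
force: [0.7, -5.2, 2.4]
width: 0.7
t 28.35 pos [596.   76.8  70. ] F [ 0.7 -5.2  2.4] M [-0.88  0.07 -0.13] w 0.7
x [-0.008  0.088 -0.996] y [ 0.996  0.091 -0.   ] z [ 0.09  -0.992 -0.088]
```

View pics/w21.png

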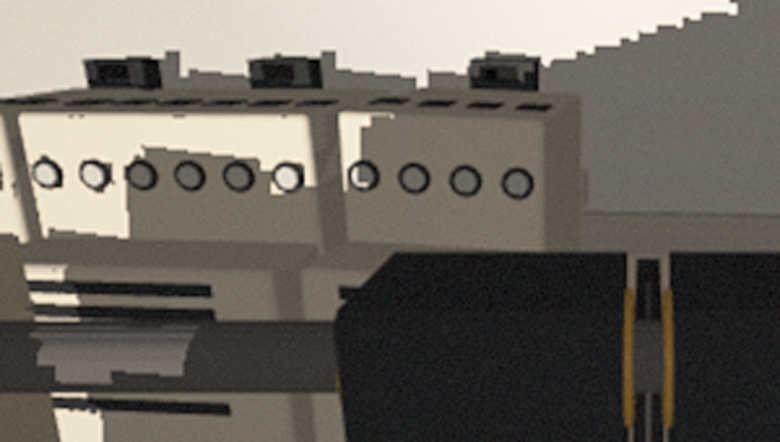

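```bash
python3 -m crank '[{"jaw":0,"tx":-0.0001,"ty":0.001,"tz":0,"rx":0,"ry":0,"rz":0},{"jaw":0,"tx":-0.0001,"ty":0.001,"tz":0,"rx":0,"ry":0,"rz":0},{"jaw":0,"tx":-0.0001,"ty":0.001,"tz":0,"rx":0,"ry":0,"rz":0},{"jaw":0,"tx":0,"ty":0.0005,"tz":0,"rx":0,"ry":0,"rz":0},{"jaw":0,"tx":0,"ty":0,"tz":0,"rx":0,"ry":0,"rz":0}]'
python3 - <<'E'
from h import *
s=state();im=r.get_image("wrist");save(im,"w22.png",(0,120,300,290),2.6)
E
```

```text
time: 28.9
eef_pos: [596.2, 80.0, 70.0]
tool_rot: [0.497, 0.544, -0.455, 0.499]
force: [1.6, -5.4, 0.6]
width: 0.5
t 28.9 pos [596.2  80.   70. ] F [ 1.6 -5.4  0.6] M [-1.1  -0.29 -0.03] w 0.5
x [-0.007  0.087 -0.996] y [0.996 0.09  0.001] z [ 0.09  -0.992 -0.088]
```

View pics/w22.png

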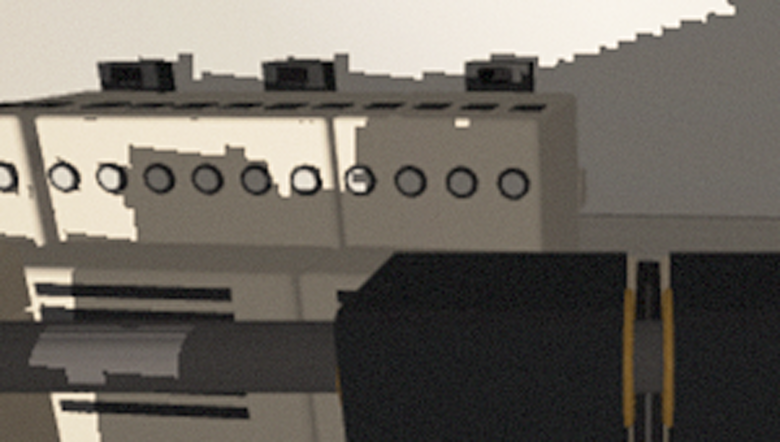

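```bash
python3 -m crank '[{"jaw":0,"tx":0,"ty":0.0004,"tz":0,"rx":0,"ry":0,"rz":0},{"jaw":0,"tx":0,"ty":0,"tz":0,"rx":0,"ry":0,"rz":0},{"jaw":0,"tx":0,"ty":0,"tz":0,"rx":0,"ry":0,"rz":0},{"jaw":0,"tx":0,"ty":0,"tz":0,"rx":0,"ry":0,"rz":0},{"jaw":0,"tx":0,"ty":0,"tz":0,"rx":0,"ry":0,"rz":0}]'
python3 - <<'E'
from h import *
s=state()
E
```

```text
time: 29.45
eef_pos: [596.2, 80.1, 70.0]
tool_rot: [0.497, 0.544, -0.456, 0.499]
force: [2.0, -5.5, 0.3]
width: 0.6
t 29.45 pos [596.2  80.1  70. ] F [ 2.  -5.5  0.3] M [-1.2  -0.26 -0.03] w 0.6
x [-0.007  0.087 -0.996] y [0.996 0.09  0.001] z [ 0.09  -0.992 -0.087]
```

```bash
python3 -m crank '[{"jaw":0,"tx":0,"ty":0.0005,"tz":0,"rx":0,"ry":0,"rz":0},{"jaw":0,"tx":0,"ty":0,"tz":0,"rx":0,"ry":0,"rz":0},{"jaw":0,"tx":0,"ty":0,"tz":0,"rx":0,"ry":0,"rz":0},{"jaw":0,"tx":0,"ty":0,"tz":0,"rx":0,"ry":0,"rz":0},{"jaw":0,"tx":0,"ty":0,"tz":0,"rx":0,"ry":0,"rz":0}]'
python3 - <<'E'
from h import *
s=state()
E
```

```text
time: 29.95
eef_pos: [596.4, 80.3, 70.0]
tool_rot: [0.497, 0.544, -0.456, 0.499]
force: [1.9, -6.0, 0.3]
width: 0.4
t 29.95 pos [596.4  80.3  70. ] F [ 1.9 -6.   0.3] M [-1.3  -0.28 -0.03] w 0.4
x [-0.007  0.087 -0.996] y [0.996 0.09  0.001] z [ 0.09  -0.992 -0.087]
```

```bash
python3 -m crank '[{"jaw":0,"tx":0,"ty":0.0005,"tz":0,"rx":0,"ry":0,"rz":0},{"jaw":0,"tx":0,"ty":0.0005,"tz":0,"rx":0,"ry":0,"rz":0},{"jaw":0,"tx":0,"ty":0,"tz":0,"rx":0,"ry":0,"rz":0},{"jaw":0,"tx":0,"ty":0,"tz":0,"rx":0,"ry":0,"rz":0},{"jaw":0,"tx":0,"ty":0,"tz":0,"rx":0,"ry":0,"rz":0}]'
python3 - <<'E'
from h import *
s=state();im=r.get_image("wrist");save(im,"w23.png",(0,120,300,290),2.6);save(im,"w23b.png",(80,140,230,240),5)
E
```

```text
time: 30.45
eef_pos: [596.5, 80.4, 70.0]
tool_rot: [0.497, 0.544, -0.456, 0.499]
force: [1.6, -7.8, 1.8]
width: 0.4
t 30.45 pos [596.5  80.4  70. ] F [ 1.6 -7.8  1.8] M [-1.6  -0.28 -0.04] w 0.4
x [-0.007  0.086 -0.996] y [0.996 0.089 0.001] z [ 0.089 -0.992 -0.086]
```

View pics/w23b.png

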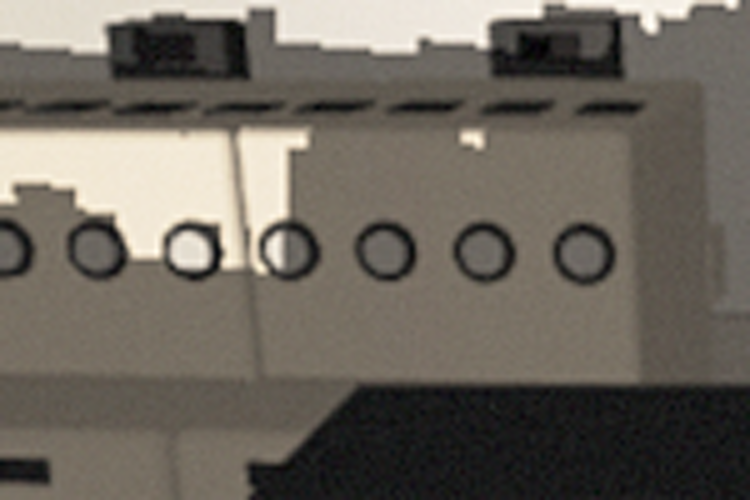

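```bash
python3 -m crank '[{"jaw":0,"tx":0,"ty":0.0005,"tz":0,"rx":0,"ry":0,"rz":0},{"jaw":0,"tx":0,"ty":0.0003,"tz":0,"rx":0,"ry":0,"rz":0},{"jaw":0,"tx":0,"ty":0,"tz":0,"rx":0,"ry":0,"rz":0},{"jaw":0,"tx":0,"ty":0,"tz":0,"rx":0,"ry":0,"rz":0},{"jaw":0,"tx":0,"ty":0,"tz":0,"rx":0,"ry":0,"rz":0}]'
python3 - <<'E'
from h import *
s=state()
E
```

```text
time: 31.0
eef_pos: [596.5, 80.5, 70.0]
tool_rot: [0.497, 0.543, -0.456, 0.499]
force: [2.1, -8.8, 2.6]
width: 0.2
t 31.0 pos [596.5  80.5  70. ] F [ 2.1 -8.8  2.6] M [-1.91 -0.17  0.07] w 0.2
x [-0.007  0.085 -0.996] y [0.996 0.089 0.   ] z [ 0.089 -0.992 -0.085]
```

The hand has stopped while the force keeps rising (−5 → −9 N, Mx −0.9 → −1.9), so the module is against the supply. I'll back off and look.

```bash
python3 -m crank '[{"jaw":0,"tx":0.0001,"ty":-0.003,"tz":0,"rx":0,"ry":0,"rz":0},{"jaw":0,"tx":0.0005,"ty":-0.006,"tz":0,"rx":0,"ry":0,"rz":0},{"jaw":0,"tx":0.001,"ty":-0.01,"tz":0,"rx":0,"ry":0,"rz":0},{"jaw":0,"tx":0.001,"ty":-0.01,"tz":0.01,"rx":0,"ry":0,"rz":0},{"jaw":0,"tx":0,"ty":-0.01,"tz":0.025,"rx":0,"ry":0,"rz":0}]'
python3 -m crank '[{"jaw":0,"tx":0,"ty":-0.01,"tz":0.03,"rx":0,"ry":0,"rz":0},{"jaw":0,"tx":-0.01,"ty":-0.01,"tz":0.03,"rx":0,"ry":0,"rz":0},{"jaw":0,"tx":-0.02,"ty":-0.01,"tz":0.02,"rx":0,"ry":0,"rz":0},{"jaw":0,"tx":-0.02,"ty":0,"tz":0,"rx":0,"ry":0,"rz":0},{"jaw":0,"tx":0,"ty":0,"tz":0,"rx":0,"ry":0,"rz":0}]'
python3 - <<'E'
from h import *
s=state()
im=r.get_image("wrist");save(im,"w24.png",None,1.5)
im=r.get_image("scene");save(im,"s7.png",(180,170,340,290),5)
E
```

```text
time: 31.5
eef_pos: [596.5, 43.1, 103.7]
tool_rot: [0.496, 0.546, -0.456, 0.497]
force: [1.0, 0.3, -0.1]
width: 0.6
time: 32.0
eef_pos: [546.6, 12.9, 186.1]
tool_rot: [0.497, 0.544, -0.456, 0.499]
force: [-0.2, -0.2, -0.3]
width: 0.1
t 32.0 pos [546.6  12.9 186.1] F [-0.2 -0.2 -0.3] M [-0.11  0.05  0.01] w 0.1
x [-0.008  0.086 -0.996] y [ 0.996  0.09  -0.001] z [ 0.089 -0.992 -0.087]
```

View pics/w24.png

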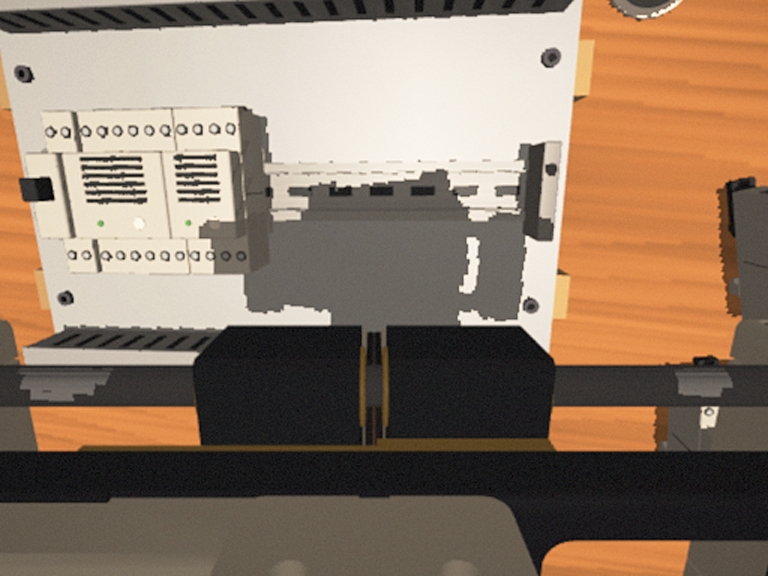

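View pics/s7.png

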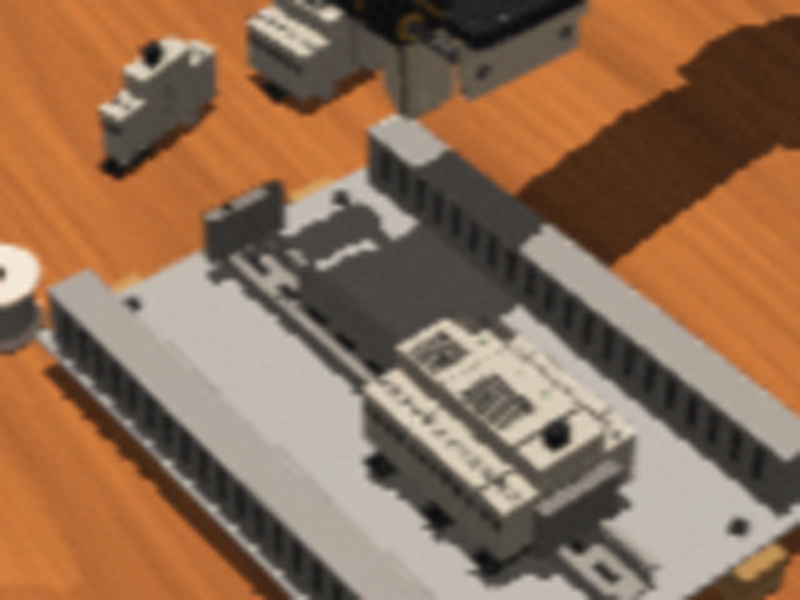

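```bash
python3 - <<'E'
from h import *
im=r.get_image("wrist");save(im,"w25.png",(20,60,190,190),4.5);state()
E
```

```text
t 32.15 pos [549.1  13.7 185.3] F [0.3 0.3 0.1] M [-0.05  0.02  0.07] w 0.7
x [-0.007  0.088 -0.996] y [0.996 0.09  0.001] z [ 0.09  -0.992 -0.088]
```

View pics/w25.png

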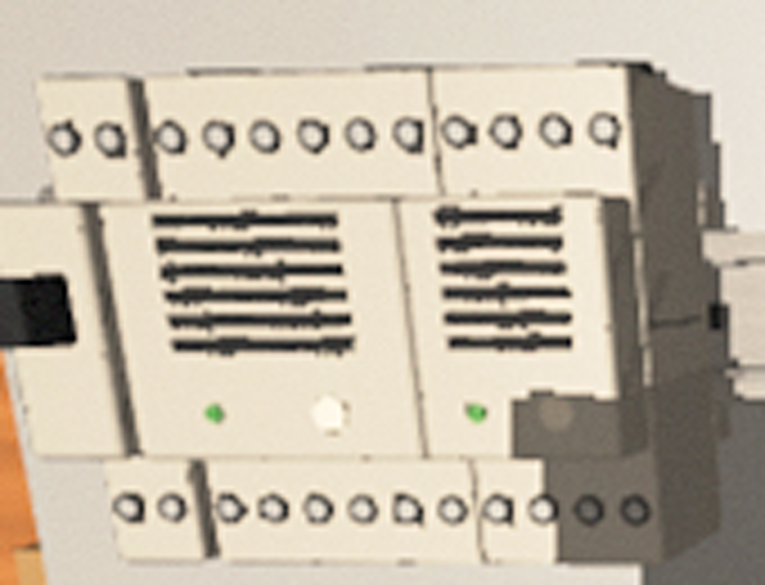

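```bash
python3 -c "
from plant import r
print(r.finish_job())"
```

```text
the job is handed in; nothing more can be done
None
```

The 36 mm light grey drive module is on the rail, the same way round as the others and flush against the supply. The job was handed in at about 32 s, inside the 72 s limit.

- **Fitting:** I hooked the lip under the near rail edge at 17° and rocked the module down. The sprung tab moved out and snapped back in. The vertical force reading reached about 11 N, roughly 13 N with the module's weight counted.
- **Clip check:** I pulled upward with about 8 N while still gripping, and the module did not move.
- **Sliding:** I pushed it low on its other side with closed fingers, at 4–6 N over about 67 mm. It then stopped: further commanded motion barely moved it while the push rose to about 9 N. I backed off there.
- **Last pictures:** The seam to the supply is closed, and the module is level and in line with its neighbours. The gap between supply and breaker looks as it was before, and the robot was clear of everything.
- **Disagreements:**
  - My camera estimate of the distance to the supply was about 5 mm longer than the actual slide, so I relied on the felt contact.
  - The rise in push at the stop was softer than I expected.
  - Contact with the finger came about 5 mm later than I had worked out.

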